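# Raise the pail's folded bail and hang the pail on the sprung fork of a clamp stand

## Task

Swing the folded handle of the small lidded steel pail upright while the pail stays standing where it is, then pick the pail up by that handle and hang it gently on the clamp stand, with the handle lying in the hollows of both upturned prongs, and let go. The clamp's height is not known, so feel for the prongs as you lower: do not press on them or knock the stand with more than about 10 N, twice the pail's weight, and do not let the pail drop onto them. Keep the pail the right way up and leave the two stacked petri dishes, the timer by the tube rack and the marker beside the pail where they are.

Things in the scene. Friction and masses are not known exactly. Their poses are not given: they have to be found in the camera images.
- pail: Round closed steel pail with a fixed flat lid, 116 mm across (lid 122), 81 mm high, 0.3 to 0.5 kg, loose; origin at the centre of its underside, z up. Its bail (swing handle) pivots at y = +-65 mm, 60 mm above the origin, about the pail's y axis. Folded, the bail leans out on the pail's -x side, the bar's sleeve 17 mm clear of the lid's edge.
- pail_center (a point): Centre of the pail, half-way up (40 mm above its underside), axes as the pail.
- bail_grip (a point): Middle of the bail's straight cross bar, 88 mm from the pivots. The bar runs along y; z points from the pivots to the bar. Middle 52 mm: black sleeve 11 mm in diameter (push and grip here); beyond it bare wire 7 mm in diameter out to y = +-52 mm, legs at y = +-65 mm. Upright, the bar's axis is 148 mm above the pail's underside, 67 mm above the lid.
- bail (a joint): Bail angle: 0 folded (bar 84 mm out on the pail's -x side, 86 mm above its underside), 1.27 upright, 2.54 folded over to the +x side. Light (40 g); pivot friction (0.013 N m) holds it only within about 0.45 of upright, else it falls back. Raising it takes about 1 N at the bar; a much harder push slides the pail.
- stand: Clamp stand fixed to the bench; origin on the bench straight below the middle of the prongs' seat; x points from the prongs back to the rod, y from prong to prong. Base plate 12 mm thick, x = -20 to +130 mm, y = +-45 mm. Rod at x = +110 mm, top 262 mm up. A clamp on the rod (top up to 255 mm) carries a sprung fork; the clamp's height is NOT measured.
- seat_mid (a point): Fixed mark 215 mm above the bench, axes as the stand. The hung bar's axis lies on its y line but 17 mm lower to 17 mm higher, as the clamp is set. Two prongs, 7 mm thick, y = +-37 mm, each with an upward hollow: flat x = -6 to 6, tip at x = -19 (open end, enter here), shoulder at 18, both 10 mm above the hung bar's axis, underside 11 mm below it; cross bar from x = 74. Yields 0.3 mm per N.
- petri_a: Lower petri dish of a stack of two, 90 mm across, 14 mm high, loose; origin at the centre of its underside.
- petri_b: Upper petri dish of the stack.
- timer: White bench timer lying in front of the tube rack, 62 x 64 x 18 mm, loose; origin at the centre of its underside.
- marker: Marker pen lying to the right of the pail, in front of the open binder, 134 mm long, 14 mm thick, loose; origin under its middle.

How it is judged (in metres and radians):
On the way, in this order (a step that is already met when the one before it is completed fails the run):
1. the bail is upright (within 0.4 rad) while the pail still stands within 25 mm of where it was (value of joint bail between 0.86 and 1.66 rad and distance of pail from where it was at the start of the episode below 0.025 m and angle between pail's own z axis and vertical below 0.1 rad), for 0.2 s.
2. the pail is carried by its bail, at least 40 mm off the bench (height (world z) of pail above 0.04 m and contact force between pail and the fingers above 1 N), for 0.2 s.
At the end, for the whole second after the job is handed in: The pail hangs at rest (below 0.1 m/s) on the two prongs (stand carries over 2 N): bar's middle within 10 mm of the seat line, 12 mm of the middle between the prongs and 0.15 rad of their line; pail over 30 mm above the bench and upright within 0.4 rad (x of bail_grip in the frame of stand between -0.01 and 0.01 m and y of bail_grip in the frame of stand between -0.012 and 0.012 m and angle between the y axis of bail_grip and the y axis of stand, either way round below 0.15 rad and height (world z) of pail above 0.03 m and contact force between pail and stand above 2 N and angle between pail's own z axis and vertical below 0.4 rad and linear speed of pail below 0.1 m/s); the robot touches nothing.
It fails at once if the stand or its prongs are loaded or knocked with more than 10 N (pressed hard, or the pail dropped onto them) (contact force between stand and anything else above 10 N).
It fails at once if the pail is let go and drops (falls free of the fingers faster than 0.2 m/s) (contact force between pail and the fingers below 0.1 N and linear speed of pail above 0.2 m/s and height (world z) of pail above 0.02 m).
It fails at once if the pail tips more than 0.7 rad (angle between pail's own z axis and vertical above 0.7 rad).
It fails at once if a petri dish, the timer or the marker is moved more than 25 mm (distance of any of petri_a, petri_b, timer, marker from where it was at the start of the episode above 0.025 m).
It also fails if it takes over 67 s, if anything falls off the work surface, if the arm or the gripper's body presses on something with over 40 N, if the wrist force passes 120 N, or if a joint passes its speed limit or range.

## Robot

A 6-joint arm with a two-finger parallel gripper is mounted at the origin on a cart in front of the work surface, level with it; the furniture and walls round the work are solid. World frame = base frame: x ahead of the robot, y to its left, z up, the work surface at z = 0. Lengths are in m, angles in degrees, forces in N, time in s.
With the tool pointing down it reaches from about 0.25 to 0.725 m from the base axis. Payload 9.7 kg.
Tool frame: the origin (TCP) lies between the finger pads; the fingertips stand 11 mm ahead of it and the grasp point (between the pads) lies 8 mm behind it; z points along the fingers, x is the direction in which the jaws open and shut, and the axes are right-handed (so a half turn about z gives the same grasp; the last joint's range is limited). The gripper opens to 85 mm and grips with 20 to 120 N. Pads are 22 mm wide; open, the fingers measure 114 mm over their backs; the gripper's body (76 mm by 85 mm) begins 54 mm behind the grasp point. The pads swing forward as they close: fully open they stand 13 mm farther back than shut.
Start: joints at [-66.52, 4.979, 10.078, 95.1, 0, 90], TCP at [0.219, -0.504, 0.242] pointing down, gripper open.
Joint ranges: [-179.16, 179.16], [-48.56, 103.87], [-65.8, 70.77], [-126.05, 130.52], [-82.76, 87.17], [-180, 180]. Speed limits (degrees/s): [127.2, 127.2, 147.25, 180, 180, 180].

## Interface

Orientations are given as [roll, pitch, yaw] about the fixed x, y, z axes, in that order (R = Rz(yaw) Ry(pitch) Rx(roll)).
In Python, from workcell import get_obs, camera, job_done gives the robot as it stands.
- The arm moves only by the tool arm_command, never from a script. Its argument "increments" is a list of rows, each a list of 2 entries, a list of its own where there are three numbers: the shift along the tool's x, y, z in units of 25 mm (1.0 is 25 mm), then the turn about the tool's z in units of 6 degrees (1.0 is 6 degrees). In form: [[[dx, dy, dz], roll], ...]. A call has 1 to 5 rows; each row is the pose to reach, as a shift and turn from the pose measured when the call began, along the tool's axes at that moment; what a row does not reach only later rows make up. A row lasts 1/10 s, in which the tool goes at most 50 mm and 8.59 degrees, less where a joint would pass 70% of its speed; a pose out of reach is approached as far as the arm can. A call with a gripper value outside its range is refused whole. "claw" is the closure, from -1 (fully open) to 1 (shut), so that 0 is half open, set as the call begins (left out, the last holds). The fingers move at their own pace and stop on an object; "force" is the grip in N (left out, the last holds). Time passes only in rows, so rows that repeat a pose let the fingers close. It gives the time, the measured TCP pose, the force and the opening at its end, in the units of the state.
- get_obs(): the state, without advancing time (a new reading comes with each control period).
- camera(name): name is "scene" or "top" or "wrist"; returns a dict with "frame" (400x640x3 uint8, red, green, blue), "range_z" (400x640 float32, m along the optical axis (not along the pixel's ray), 0 where there is no reading), "K" (3x3 intrinsics, pixels), "R" (3x3) and "t" (3): a world point X has camera coordinates R X + t; the wrist camera has in their place "hand_eye" (4x4, takes a point from camera to tool coordinates, whose origin is the TCP and whose axes are the tool frame's). Camera axes: x right, y down, z forward; pixel columns grow to the right and rows downward; lengths in m; the calibration is good to about 2 mm. A picture is of the moment at which its call begins: read the wrist's pose just before it.
- job_done(): hands the job in, once; it reports no verdict.
The state is a dict: "time": time; "q": joint angles; "qd": joint speeds; "joint_efforts": joint torques, N m; "ee_pos": TCP position; "tcp_rot": TCP orientation; "wrist_force": force on the tool from outside, world axes, zero at the start; "torque": the same for the moment, N m; "opening": finger opening in m.
Only numpy, scipy, OpenCV 4.12 (cv2) and the standard library are available. Lean on these libraries where they do the work, as an engineer would, in place of code of your own. Each camera call takes 0.05 s, during which the arm holds its last target.

## Working session

There is one attempt and no reset: what is moved stays moved. The work goes in short steps, Python scripts to look and compute and a tool call to move; the robot and the scene stay as the last step left them, time stands still between calls to the robot, and variables do not carry over. Pictures are saved under pics/ and viewed, and the job is handed in when it is done.

Besides the shell and the picture viewer there is one more tool, called after "Request:" as name(argument=value, ...), one argument or row to a line, values as JSON. arm_command: Moves the arm, as the interface text tells. Its arguments: {"type":"object","properties":{"increments":{"type":"array"},"claw":{"type":"number"},"force":{"type":"number"}},"required":["increments"]}

```bash
mkdir -p pics; ls
python3 - <<'E'
from workcell import get_obs, camera
import cv2, numpy as np
print(get_obs())
for n in ["scene","top"]:
    c=camera(n); cv2.imwrite(f"pics/{n}0.png",c["frame"][:,:,::-1]); np.savez(f"{n}0.npz",**c)
    print(n,c["K"],c["R"],c["t"])
E
```

```text
pics
{'time': 0.0, 'q': array([-6.65215093e+01,  5.00950421e+00,  1.00356750e+01,  9.51012419e+01,
       -4.08818236e-04,  9.00016279e+01]), 'qd': array([-0.00209479, -0.06395213, -0.07418615,  0.03175659,  0.07859273,
       -0.00542968]), 'joint_efforts': array([ 2.06992436e-04, -5.20387602e+01,  4.64805436e+01,  1.63968955e-02,
       -9.23987500e-05,  3.31535614e-05]), 'ee_pos': array([ 0.21903232, -0.50426234,  0.24160932]), 'tcp_rot': array([ 1.79999589e+02,  7.50711439e-02, -6.65231371e+01]), 'wrist_force': array([-0.1618561 , -0.21214759, -0.32470711]), 'torque': array([-0.03475709,  0.04643479,  0.0303348 ]), 'opening': 0.08547140570247022}
scene [[404.59063018   0.         315.11332007]
 [  0.         404.59063018 197.5672841 ]
 [  0.           0.           1.        ]] [[ 0.50149218 -0.86511614 -0.00892486]
 [-0.39061937 -0.21720637 -0.89456017]
 [ 0.77195991  0.45210116 -0.44685842]] [-0.57867786  0.27307196  0.71369878]
top [[469.50340844   0.         319.57503428]
 [  0.         469.50340844 199.25744278]
 [  0.           0.           1.        ]] [[ 0.01899621 -0.99970693  0.0150068 ]
 [-0.99696941 -0.02007244 -0.0751604 ]
 [ 0.0754396  -0.01353356 -0.99705853]] [-0.36964371  0.5289859   1.30736611]
```

View pics/scene0.png

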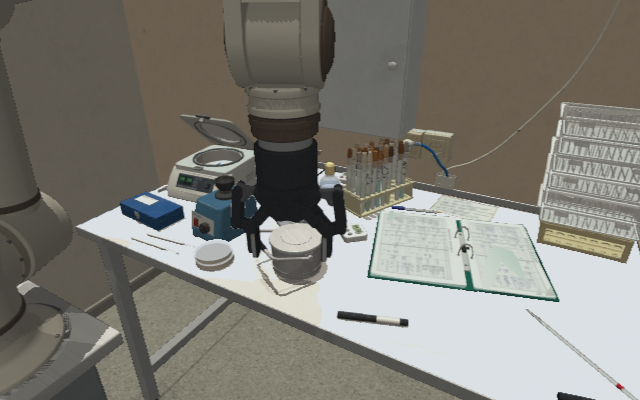

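View pics/top0.png

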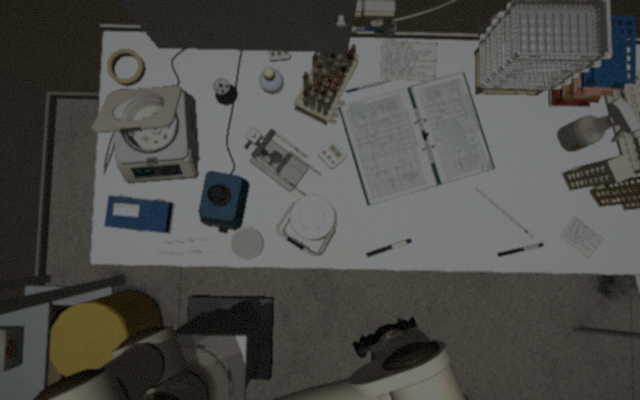

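The pail is at about (312,222) in the top view with its bail toward the lower left, and the stand is at about (278,160). The petri stack is at (246,243), the timer at (332,153) and the marker at (388,247). Next I'll enlarge.

```bash
cat > h.py <<'E'
import numpy as np, cv2
def load(n): return dict(np.load(n))
def ray(c,u,v):
    d=np.linalg.inv(c["K"])@np.array([u,v,1.]); return c["R"].T@d, -c["R"].T@c["t"]
def atz(c,u,v,z):
    d,o=ray(c,u,v); s=(z-o[2])/d[2]; return o+s*d
def pc(c):
    v,u=np.mgrid[0:400,0:640]; Z=c["range_z"]
    P=np.stack([u,v,np.ones_like(u)],-1)@np.linalg.inv(c["K"]).T*Z[...,None]
    return (P-c["t"])@c["R"]
def proj(c,X):
    p=c["K"]@(c["R"]@np.array(X)+c["t"]); return p[:2]/p[2]
E
python3 - <<'E'
from h import *
c=load("top0.npz")
f=c["frame"][110:270,220:420,::-1]; f=np.clip(f.astype(float)*1.6,0,255).astype(np.uint8)
cv2.imwrite("pics/topc.png",cv2.resize(f,None,fx=4,fy=3.75 if 0 else 3.7,interpolation=cv2.INTER_CUBIC)[:600])
P=pc(c)
for u,v in [(316,216),(290,240),(278,160),(295,155),(252,133),(246,243),(332,153),(388,247)]:
    print(u,v,P[v,u].round(4))
# lid
m=(P[...,2]>.072)&(P[...,2]<.092); m[:, :275]=0; m[:,345:]=0; m[:190]=0; m[255:]=0
q=P[m]; print(m.sum(), q.mean(0), q.min(0),q.max(0))
E
```

```text
316 216 [ 0.4861 -0.3496  0.082 ]
290 240 [ 0.4204 -0.2815  0.0904]
278 160 [ 0.6483 -0.2375  0.0071]
295 155 [ 0.6652 -0.2858 -0.001 ]
252 133 [ 0.6701 -0.195   0.2631]
246 243 [ 0.4089 -0.1556  0.026 ]
332 153 [ 0.67   -0.3923  0.0184]
388 247 [ 0.4049 -0.5562  0.0123]
1787 [ 0.47640476 -0.33404985  0.08107471] [ 0.38418575 -0.39865375  0.07233475] [ 0.54321768 -0.24234469  0.09198447]
```

View pics/topc.png

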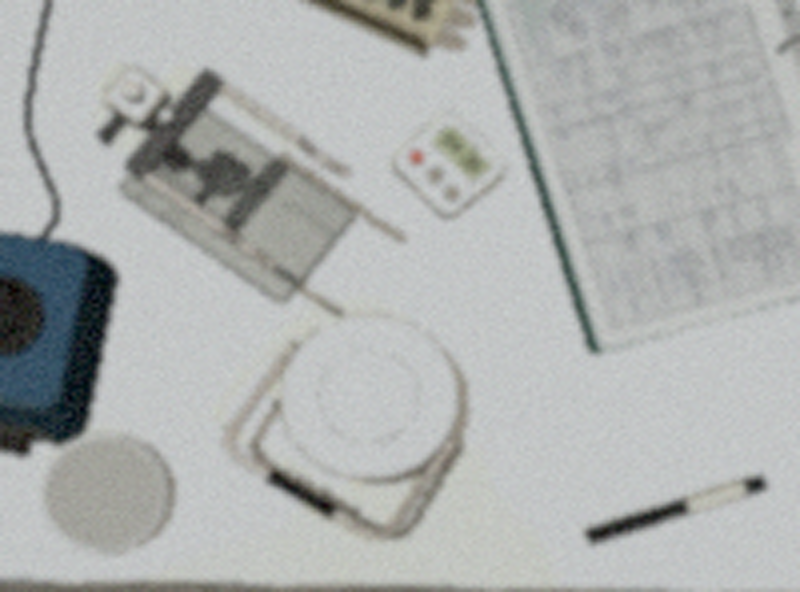

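Run:
```python
from h import *
from scipy.optimize import least_squares
c=load("top0.npz"); P=pc(c)
# lid circle
m=(abs(P[...,2]-.081)<.006); m[:, :270]=0; m[:,350:]=0; m[:190]=0; m[258:]=0
n,l,s,ce=cv2.connectedComponentsWithStats(m.astype(np.uint8),connectivity=4)
k=1+np.argmax(s[1:,4]); q=P[l==k]; (x,y),r=cv2.minEnclosingCircle(q[:,:2].astype(np.float32)); print("lid",x,y,r,s[k],q.mean(0))
w=P[190:258,270:350].reshape(-1,3)
sel=w[(w[:,2]>.083)&(w[:,2]<.11)]
sel=sel[np.hypot(sel[:,0]-x,sel[:,1]-y)>.068]; print("bail pts",len(sel)); print(sel[np.argsort(sel[:,1])][::4].round(3))
# stand high
s=P[100:215,230:345]; v,u=np.nonzero((s[...,2]>.15)&(s[...,2]<.3)); 
for a,b in list(zip(v,u))[::6]: print(b+230,a+100,s[a,b].round(3))
```

```text
lid 0.48373639583587646 -0.33817753195762634 0.06087615340948105 [ 290  195   45   45 1543] [ 0.48336807 -0.33827276  0.08057906]
bail pts 177
[[ 0.398 -0.365  0.084]
 [ 0.392 -0.359  0.085]
 [ 0.39  -0.354  0.09 ]
 [ 0.382 -0.349  0.086]
 [ 0.384 -0.346  0.088]
 [ 0.387 -0.344  0.089]
 [ 0.384 -0.338  0.087]
 [ 0.39  -0.335  0.094]
 [ 0.387 -0.33   0.088]
 [ 0.392 -0.327  0.091]
 [ 0.397 -0.325  0.089]
 [ 0.395 -0.319  0.089]
 [ 0.4   -0.317  0.093]
 [ 0.394 -0.314  0.087]
 [ 0.402 -0.311  0.093]
 [ 0.408 -0.311  0.088]
 [ 0.408 -0.308  0.09 ]
 [ 0.408 -0.306  0.09 ]
 [ 0.405 -0.303  0.091]
 [ 0.405 -0.301  0.091]
 [ 0.41  -0.298  0.092]
 [ 0.413 -0.295  0.095]
 [ 0.418 -0.295  0.086]
 [ 0.407 -0.292  0.084]
 [ 0.413 -0.29   0.089]
 [ 0.415 -0.287  0.091]
 [ 0.418 -0.284  0.091]
 [ 0.418 -0.282  0.093]
 [ 0.426 -0.281  0.088]
 [ 0.426 -0.279  0.094]
 [ 0.426 -0.276  0.09 ]
 [ 0.423 -0.273  0.091]
 [ 0.428 -0.271  0.089]
 [ 0.428 -0.265  0.093]
 [ 0.433 -0.262  0.09 ]
 [ 0.436 -0.26   0.087]
 [ 0.436 -0.255  0.092]
 [ 0.436 -0.252  0.09 ]
 [ 0.463 -0.251  0.085]
 [ 0.444 -0.249  0.08
[... 3360 characters left out ...]
626 -0.319  0.231]
256 156 [ 0.62  -0.203  0.24 ]
307 156 [ 0.623 -0.324  0.235]
258 157 [ 0.618 -0.207  0.235]
257 158 [ 0.615 -0.205  0.239]
259 159 [ 0.613 -0.21   0.24 ]
259 161 [ 0.609 -0.21   0.234]
261 162 [ 0.606 -0.215  0.241]
264 163 [ 0.604 -0.222  0.237]
267 164 [ 0.602 -0.229  0.237]
266 166 [ 0.597 -0.227  0.237]
269 167 [ 0.595 -0.234  0.236]
271 168 [ 0.592 -0.239  0.238]
271 170 [ 0.587 -0.239  0.238]
273 171 [ 0.585 -0.244  0.239]
276 172 [ 0.583 -0.251  0.235]
276 174 [ 0.579 -0.251  0.229]
278 175 [ 0.577 -0.255  0.226]
280 176 [ 0.575 -0.26   0.224]
283 177 [ 0.573 -0.267  0.222]
282 179 [ 0.568 -0.265  0.22 ]
284 180 [ 0.565 -0.27   0.229]
286 181 [ 0.562 -0.276  0.237]
```

Run:
```python
from h import *
c=load("scene0.npz")
f=c["frame"][140:300,180:380,::-1]
cv2.imwrite("pics/scenec.png",cv2.resize(f,(800,600),interpolation=cv2.INTER_CUBIC))
```

```text
(no output)
```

View pics/scenec.png

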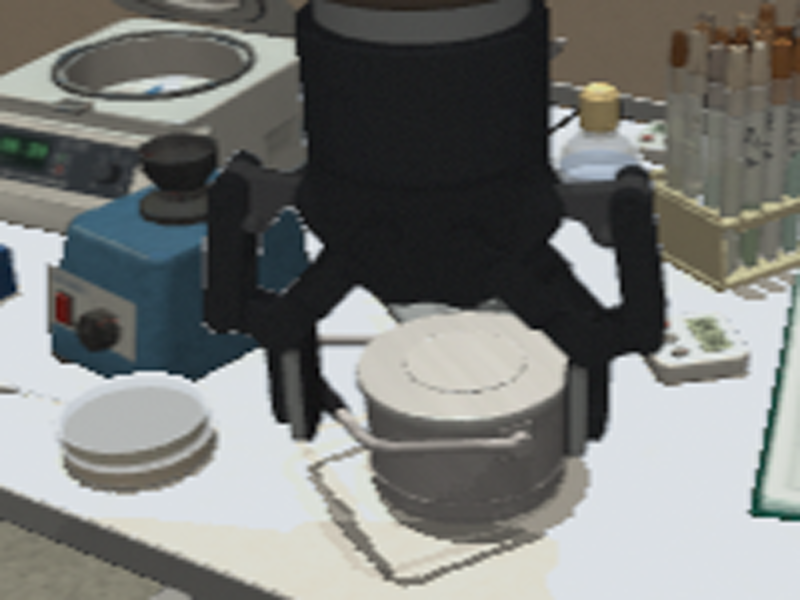

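Run:
```python
from h import *
c=load("top0.npz"); P=pc(c)
ctr=np.array([.4837,-.338])
# bail bar line
w=P[190:258,270:350].reshape(-1,3); d=w[:,:2]-ctr
n=np.array([-.868,.496])
for it in range(5):
    t=np.array([-n[1],n[0]])
    s=(w[:,2]>.08)&(w[:,2]<.1)&(abs(d@n-.084)<.009)&(abs(d@t)<.045)
    f=cv2.fitLine(w[s][:,:2].astype(np.float32),cv2.DIST_HUBER,0,.01,.01).ravel()
    nn=np.array([-f[1],f[0]]); nn*=np.sign(nn@n); n=nn
print("bail out dir",n,np.degrees(np.arctan2(-n[1],-n[0])),s.sum(), (f[2:]-ctr)@n, "bar mid",ctr+.084*n, w[s][:,2].mean())
# prongs: initial
a=np.array([.562,-.276]); b=np.array([.623,-.324])
X=np.array([.68,.74]);X=np.array([.618-.562,-.207+.276]);X/=np.linalg.norm(X)
s=P[100:215,230:345].reshape(-1,3)
for it in range(4):
    Y=np.array([-X[1],X[0]]); dirs=[];pts=[]
    for tip in (a,b):
        dd=s[:,:2]-tip
        m=(s[:,2]>.2)&(s[:,2]<.246)&(abs(dd@Y)<.009)&(dd@X>-.01)&(dd@X<.075)
        f=cv2.fitLine(s[m][:,:2].astype(np.float32),cv2.DIST_HUBER,0,.01,.01).ravel()
        dd_=f[:2]*np.sign(f[:2]@X); dirs.append(dd_);pts.append(f[2:])
    X=sum(dirs);X/=np.linalg.norm(X)
print("X",X,np.degrees(np.arctan2(X[1],X[0])),[np.degrees(np.arctan2(d[1],d[0])) for d in dirs])
Y=np.array([-X[1],X[0]])
print("spacing",(pts[0]-pts[1])@Y, "mid y",(pts[0]+pts[1])@Y/2)
ymid=(pts[0]+pts[1])@Y/2
for tip,p in zip((a,b),pts):
    dd=s[:,:2]; m=(s[:,2]>.2)&(s[:,2]<.246)&(abs((dd-p)@Y)<.006)
    q=s[m]; x=q[:,:2]@X; o=np.argsort(x); 
    print("min x",x.min()); 
    for k in o[:60]: print(round(x[k]-x.min(),4),round(q[k,2],4),end="; ")
    print()
# rod
m=(s[:,2]>.259)&(s[:,2]<.27); r=s[m].mean(0); print("rod",r, r[:2]@X, r[:2]@Y,m.sum())
```

```text
bail out dir [-0.8544925  0.5194637] -31.296288 113 0.08366190385148842 bar mid [ 0.41192263 -0.29436505] 0.09010848848570797
X [0.58492863 0.81108477] 54.202052115914064 [np.float64(54.064019769936955), np.float64(54.340084457885176)]
spacing 0.07380806987893347 mid y -0.6558755697399087
min x 0.09994926001412384
0.0 0.2362; 0.0009 0.2415; 0.0019 0.2362; 0.0028 0.2408; 0.0032 0.2331; 0.0052 0.2329; 0.0052 0.2366; 0.0065 0.2338; 0.0069 0.234; 0.008 0.2292; 0.0088 0.2305; 0.009 0.2332; 0.0107 0.2308; 0.0113 0.2293; 0.0125 0.2279; 0.013 0.2273; 0.0143 0.229; 0.0147 0.2294; 0.0169 0.2231; 0.0178 0.2199; 0.0186 0.2215; 0.0189 0.2224; 0.02 0.2256; 0.0207 0.2239; 0.0215 0.2248; 0.0218 0.2267; 0.0236 0.2237; 0.0244 0.2208; 0.0254 0.2214; 0.0255 0.2239; 0.0267 0.2263; 0.0276 0.2227; 0.0284 0.2279; 0.0287 0.222; 0.029 0.2266; 0.0299 0.2274; 0.0305 0.2263; 0.0317 0.2285; 0.0318 0.2305; 0.0328 0.2308; 0.0329 0.2336; 0.0342 0.2346; 0.0354 0.2291; 0.0355 0.2358; 0.0363 0.2334; 0.0374 0.2385; 0.0375 0.2347; 0.0391 0.2371; 0.0394 0.2316; 0.04 0.2405; 0.0407 0.2393; 0.0421 0.2361; 0.0426 0.2361; 0.0
[... 395 characters left out ...]
72 0.227; 0.0191 0.2237; 0.0193 0.225; 0.0211 0.2195; 0.0215 0.22; 0.0224 0.2242; 0.023 0.2227; 0.0236 0.226; 0.0239 0.2275; 0.0253 0.2201; 0.0258 0.2244; 0.0266 0.2214; 0.0276 0.225; 0.0285 0.2216; 0.0289 0.2298; 0.0292 0.2245; 0.0307 0.2276; 0.0314 0.226; 0.0319 0.2295; 0.0322 0.2302; 0.0334 0.2321; 0.034 0.2316; 0.0349 0.2323; 0.0353 0.2322; 0.0366 0.2368; 0.0366 0.2334; 0.0379 0.2351; 0.0383 0.2354; 0.0398 0.2352; 0.0399 0.2375; 0.0409 0.2374; 0.0416 0.2357; 0.0427 0.2383; 0.0436 0.2353; 0.0446 0.2354; 0.0448 0.2366; 0.0462 0.2405; 0.0465 0.235; 0.0482 0.2365; 0.0486 0.2372; 0.0492 0.2394; 0.0498 0.2384; 
rod [ 0.66715824 -0.19730584  0.26250498] 0.23020819643097049 -0.656531722211009 18
```

```bash
cat >> h.py <<'E'
from scipy.spatial.transform import Rotation as Ro
def mv(tgt,yaw=None):
    from workcell import get_obs
    o=get_obs(); R=Ro.from_euler("xyz",o["tcp_rot"],degrees=True)
    d=R.inv().apply(np.array(tgt)-o["ee_pos"])/.025
    dy=0 if yaw is None else -((yaw-o["tcp_rot"][2]+180)%360-180)/6
    print("t",round(o["time"],2),"pos",o["ee_pos"].round(4),"rot",o["tcp_rot"].round(2),"q",o["q"].round(1),"F",o["wrist_force"].round(2),"op",round(o["opening"],4))
    print("inc",d.round(3),"roll",round(dy,3))
E
python3 -c "
from h import *
mv([.412,-.294,.20],-31.3)"
```

```text
t 0.1 pos [ 0.2191 -0.5043  0.2416] rot [ 1.800e+02  7.000e-02 -6.652e+01] q [-66.5   5.   10.   95.1  -0.   90. ] F [ 0.32 -1.01  0.31] op 0.0856
inc [ -4.637 -10.43    1.671] roll -5.87
```

Request:
arm_command(
  increments=[
    [[-0.4,-1,0],-0.6],
    [[-0.9,-2.1,0],-1.2],
    [[-1.4,-3.2,0],-1.8],
    [[-1.9,-4.3,0.1],-2.4],
    [[-2.3,-5.2,0.2],-3],
  ],
  claw=0.53,
  force=20,
)

```text
time: 0.6
ee_pos: [0.3161, -0.3985, 0.2364]
tcp_rot: [-180.0, 0.1, -48.4]
wrist_force: [-0.2, -0.4, -0.2]
opening: 0.0201
```

```bash
python3 -c "
from h import *
mv([.412,-.294,.20],-31.3)"
```

```text
t 0.6 pos [ 0.3161 -0.3985  0.2364] rot [-1.7997e+02  9.0000e-02 -4.8350e+01] q [-51.6  -0.7   3.5  94.4   0.   86.8] F [-0.17 -0.4  -0.22] op 0.0201
inc [-0.574 -5.643  1.46 ] roll -2.842
```

Request:
arm_command(
  increments=[
    [[-0.1,-1.2,0.2],-0.6],
    [[-0.2,-2.4,0.5],-1.2],
    [[-0.4,-3.6,0.8],-1.8],
    [[-0.5,-4.8,1.1],-2.4],
    [[-0.57,-5.64,1.46],-2.84],
  ],
)

```text
time: 1.1
ee_pos: [0.413, -0.2927, 0.1996]
tcp_rot: [-179.9, 0.1, -31.1]
wrist_force: [-0.6, -0.4, -0.3]
opening: 0.0201
```

Run:
```python
from h import *
from workcell import camera,get_obs
mv([.412,-.294,.11],-31.3)
o=get_obs(); c=camera("wrist"); cv2.imwrite("pics/w1.png",c["frame"][:,:,::-1]); np.savez("w1.npz",pos=o["ee_pos"],rot=o["tcp_rot"],**c); print(c["hand_eye"])
c=camera("scene");cv2.imwrite("pics/s1.png",cv2.resize(c["frame"][140:300,180:380,::-1],(800,600)))
```

```text
t 1.1 pos [ 0.413  -0.2927  0.1996] rot [-1.7993e+02  9.0000e-02 -3.1120e+01] q [-35.4  -1.6  -1.4  90.3   0.1  85.8] F [-0.59 -0.37 -0.33] op 0.0201
inc [-1.000e-03  6.800e-02  3.583e+00] roll 0.03
[[ 9.99996696e-01 -2.56164598e-03 -2.16043577e-04  9.78035017e-04]
 [ 2.50142387e-03  9.50207243e-01  3.11608629e-01 -8.14479008e-02]
 [-5.92944820e-04 -3.11608140e-01  9.50210511e-01 -1.30979334e-01]
 [ 0.00000000e+00  0.00000000e+00  0.00000000e+00  1.00000000e+00]]
```

View pics/w1.png

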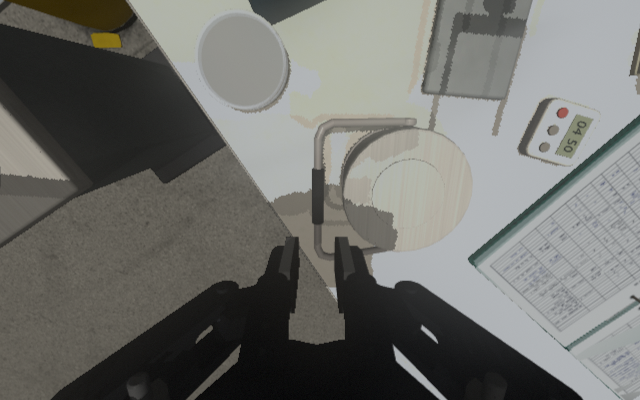

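View pics/s1.png

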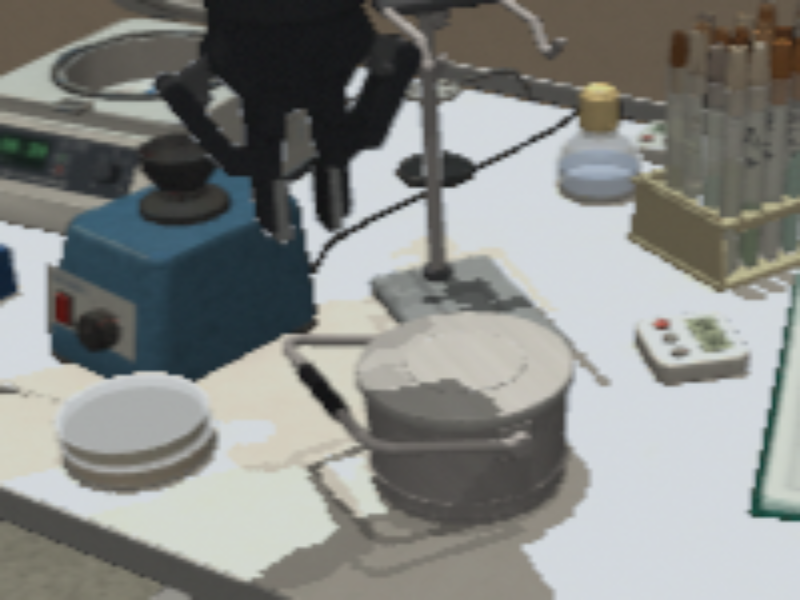

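The wrist view shows the black sleeve centred at about (318,196), rows 169–223, with the lid edge just to its right. The fingertips are at about (290,240) and (343,240).

Run:
```python
from h import *
c=load("w1.npz"); R=Ro.from_euler("xyz",c["rot"],degrees=True).as_matrix(); H=c["hand_eye"]
v,u=np.mgrid[0:400,0:640]; Z=c["range_z"]
P=np.stack([u,v,np.ones_like(u)],-1)@np.linalg.inv(c["K"]).T*Z[...,None]
T=P@H[:3,:3].T+H[:3,3]; W=T@R.T+c["pos"]
dark=(c["frame"].sum(-1)<150); m=np.zeros_like(dark); m[165:226,308:328]=1
m&=dark&(W[...,2]>.07)&(W[...,2]<.1); q=W[m]; print("sleeve",m.sum(),q.mean(0),np.median(q,0),q.max(0)[2]); vv,uu=np.nonzero(m);print(vv.min(),vv.max(),uu.min(),uu.max())
pr=q.mean(0); 
for a,b in [(316,160),(318,235)]: print(W[b,a])
m=(abs(W[...,2]-.081)<.005)&(u>335)&(u<480)&(v>120)&(v<255); (x,y),r=cv2.minEnclosingCircle(W[m][:,:2].astype(np.float32)); print("lid",x,y,r,W[m].mean(0))
f=T[(v>230)&(v<300)&(u>255)&(u<300)]; f=f[(f[:,2]<.03)&(f[:,2]>-.05)]; print("left finger max z",np.percentile(f[:,2],[50,90,97,100]),f[:,0].min(),f[:,0].max())
f=T[(v>230)&(v<300)&(u>330)&(u<375)]; f=f[(f[:,2]<.03)&(f[:,2]>-.05)]; print("right",np.percentile(f[:,2],[50,90,97,100]),f[:,0].min(),f[:,0].max())
```

```text
sleeve 140 [ 0.40504243 -0.30847054  0.08998307] [ 0.40512819 -0.30866458  0.09011031] 0.09227689971802466
206 223 312 322
[ 0.43117231 -0.26360499  0.08953387]
[ 0.39566242 -0.32567594  0.08919619]
lid 0.47858598828315735 -0.3212423324584961 0.07817995548248291 [ 0.48727789 -0.33269513  0.07969633]
left finger max z [-0.02485806 -0.00046965  0.00521546  0.01206363] -0.024641770711573332 -0.00897384623887251
right [-0.02393692 -0.00035007  0.00537612  0.01170965] 0.010865287175822287 0.02466358562000346
```

Run:
```python
from h import *
c=load("w1.npz"); R=Ro.from_euler("xyz",c["rot"],degrees=True).as_matrix(); H=c["hand_eye"]
v,u=np.mgrid[0:400,0:640]; Z=c["range_z"]
P=np.stack([u,v,np.ones_like(u)],-1)@np.linalg.inv(c["K"]).T*Z[...,None]
W=(P@H[:3,:3].T+H[:3,3])@R.T+c["pos"]
print(c["frame"][160:230:3,318].sum(-1))
m=(u>308)&(u<328)&(v>=170)&(v<=222)&(W[...,2]>.08)&(W[...,2]<.1); q=W[m]; print(m.sum(),q.mean(0))
f=cv2.fitLine(q[:,:2].astype(np.float32),cv2.DIST_HUBER,0,.01,.01).ravel(); print(f,np.degrees(np.arctan2(f[1],f[0])))
m=(abs(W[...,2]-.081)<.004)&(u>342)&(u<476)&(v>120)&(v<255)
n,l,s,ce=cv2.connectedComponentsWithStats(m.astype(np.uint8),connectivity=4)
k=1+np.argmax(s[1:,4]); q=W[l==k];(x,y),r=cv2.minEnclosingCircle(q[:,:2].astype(np.float32)); print("lid",x,y,r,s[k])
```

```text
[408 406 404 323 174 173 179 179 176 182 172 173 171 164 162 160 152 148
 145 139 137 127 257 255]
635 [ 0.41524249 -0.2924076   0.08963618]
[ 0.51134485  0.8593756   0.41465032 -0.29287258] 59.246548
lid 0.4860469698905945 -0.3374692499637604 0.06088519096374512 [  343   128   130   124 12448]
```

```bash
python3 -c "
from h import *
mv([.414,-.293,.097],-31)"
```

```text
t 1.2 pos [ 0.4128 -0.2922  0.1984] rot [-179.91    0.21  -31.09] q [-35.3  -1.6  -1.5  90.3   0.1  85.8] F [ 0.08 -0.64 -0.17] op 0.0197
inc [0.072 0.008 4.057] roll -0.015
```

Request:
arm_command(
  increments=[
    [[0.03,0,0.9],0],
    [[0.07,0,1.8],0],
    [[0.07,0,2.7],0],
    [[0.07,0,3.5],0],
    [[0.07,0,3.7],0],
  ],
)

```text
time: 1.7
ee_pos: [0.4127, -0.2928, 0.1039]
tcp_rot: [-179.9, 0.4, -31.2]
wrist_force: [-0.0, 0.0, 0.2]
opening: 0.0204
```

```bash
python3 -c "
from h import *
mv([.414,-.293,.097],-31)"
```

```text
t 1.7 pos [ 0.4127 -0.2928  0.1039] rot [-179.91    0.4   -31.17] q [-35.4  -1.1 -11.4  80.    0.1  85.8] F [-0.01  0.02  0.18] op 0.0204
inc [ 0.05  -0.018  0.274] roll -0.029
```

Request:
arm_command(
  increments=[
    [[0.03,0,0.15],0],
    [[0.05,0,0.28],0],
    [[0.05,0,0.28],0],
  ],
)

```text
time: 2.0
ee_pos: [0.4139, -0.2937, 0.0973]
tcp_rot: [-179.9, 0.4, -31.2]
wrist_force: [0.1, -0.3, -0.3]
opening: 0.0201
```

Run:
```python
from h import *
from workcell import camera,get_obs
mv([.414,-.293,.097],-31)
c=camera("wrist"); cv2.imwrite("pics/w2.png",cv2.resize(c["frame"][120:320,200:440,::-1],(720,600)))
c=camera("scene");cv2.imwrite("pics/s2.png",cv2.resize(c["frame"][190:270,220:330,::-1],(770,560)))
```

```text
t 2.0 pos [ 0.4139 -0.2937  0.0973] rot [-179.91    0.38  -31.19] q [-35.4  -0.8 -11.9  79.3   0.1  85.8] F [ 0.09 -0.29 -0.32] op 0.0201
inc [-0.009 -0.026  0.01 ] roll -0.032
```

View pics/w2.png

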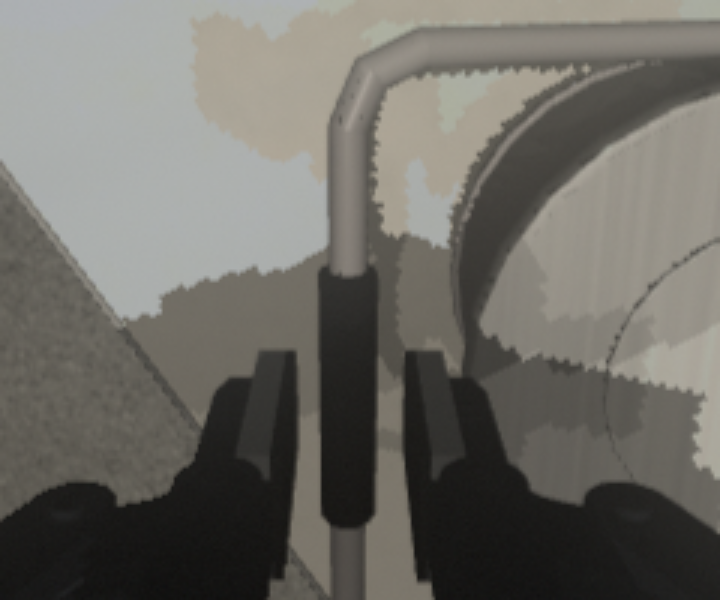

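View pics/s2.png

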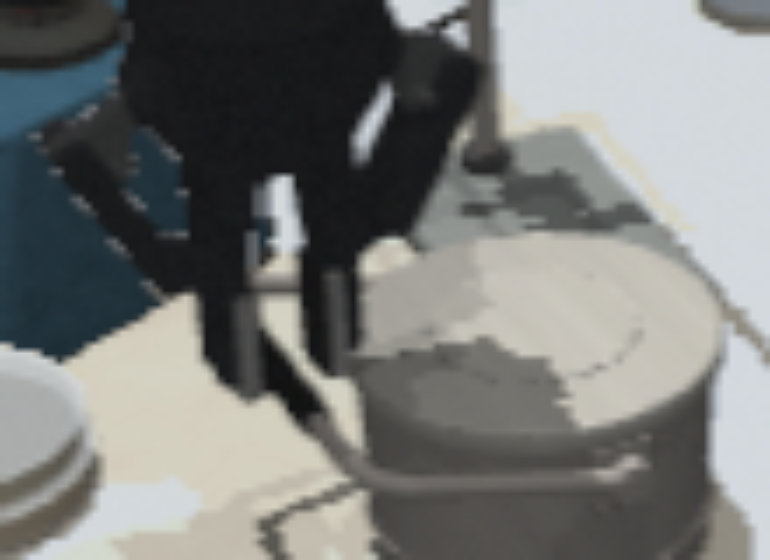

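Request:
arm_command(
  increments=[
    [[0,0,0],0],
    [[0,0,0.1],0],
    [[0,0,0.2],0],
    [[0,0,0.2],0],
  ],
  claw=0.67,
)

```text
time: 2.5
ee_pos: [0.4138, -0.2934, 0.0921]
tcp_rot: [-179.9, 0.4, -31.2]
wrist_force: [-0.0, 0.9, -0.3]
opening: 0.0142
```

Run:
```python
from h import *
mv([.414,-.293,.0925],-31)
# arc plan in tool frame (x inward, z down), units 25mm
e0=np.arctan2(26,84)
for e in np.linspace(e0,np.pi/2,14):
    print(round(np.degrees(e),1), round((84-88*np.cos(e)),1), round(88*np.sin(e)-26,1))
```

```text
t 2.5 pos [ 0.4138 -0.2934  0.0921] rot [-179.91    0.38  -31.17] q [-35.4  -0.7 -12.4  78.7   0.1  85.8] F [-0.03  0.9  -0.33] op 0.0142
inc [-0.003 -0.019 -0.015] roll -0.029
17.2 -0.1 0.0
22.8 2.9 8.1
28.4 6.6 15.9
34.0 11.0 23.2
39.6 16.2 30.1
45.2 22.0 36.4
50.8 28.4 42.2
56.4 35.3 47.3
62.0 42.7 51.7
67.6 50.5 55.4
73.2 58.6 58.2
78.8 66.9 60.3
84.4 75.4 61.6
90.0 84.0 62.0
```

Request:
arm_command(
  increments=[
    [[0.08,0,0],0],
    [[0.14,0,-0.17],0],
    [[0.2,0,-0.33],0],
    [[0.28,0,-0.49],0],
    [[0.36,0,-0.65],0],
  ],
)

```text
time: 3.0
ee_pos: [0.4216, -0.2982, 0.1089]
tcp_rot: [-179.9, 0.4, -31.2]
wrist_force: [-5.1, 2.3, 1.8]
opening: 0.0139
```

Run:
```python
from h import *
from workcell import camera,get_obs
mv([.414,-.293,.097],-31)
c=camera("wrist"); cv2.imwrite("pics/w3.png",cv2.resize(c["frame"][120:320,200:440,::-1],(720,600)))
c=camera("scene");cv2.imwrite("pics/s3.png",cv2.resize(c["frame"][190:270,220:330,::-1],(770,560)))
```

```text
t 3.0 pos [ 0.4216 -0.2982  0.1089] rot [-179.91    0.4   -31.18] q [-35.3   0.3  -9.6  80.6   0.1  85.9] F [-5.08  2.31  1.84] op 0.0139
inc [-0.364 -0.019  0.477] roll -0.03
```

View pics/w3.png

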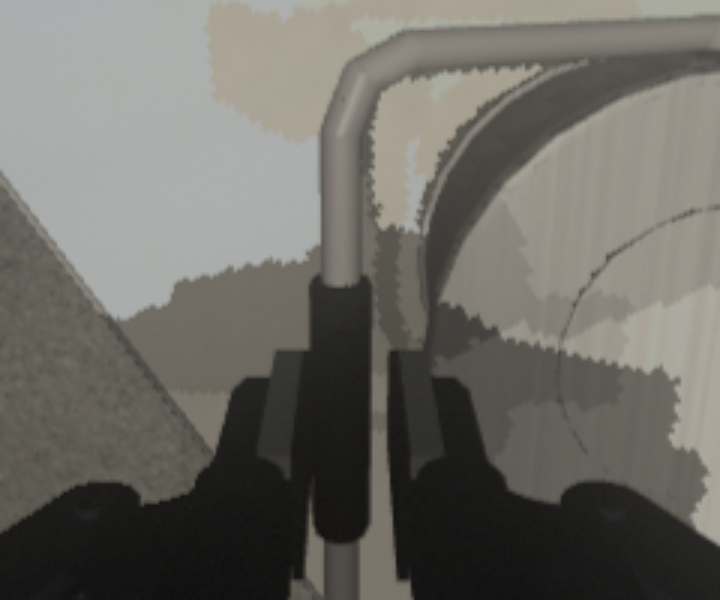

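View pics/s3.png

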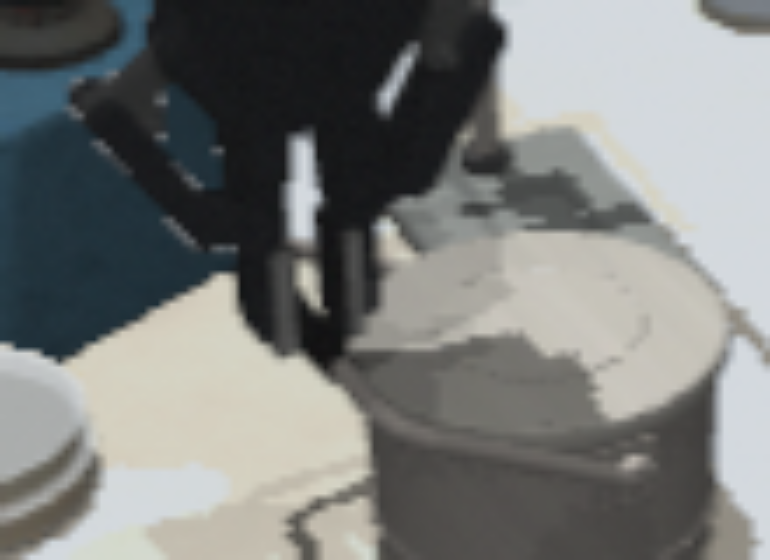

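Request:
arm_command(
  increments=[
    [[0,0,-0.1],0],
    [[0,0,-0.2],0],
  ],
)

```text
time: 3.3
ee_pos: [0.4225, -0.2988, 0.1144]
tcp_rot: [-179.9, 0.3, -31.2]
wrist_force: [-1.0, 0.4, 0.0]
opening: 0.0141
```

Run:
```python
from h import *
from workcell import camera,get_obs
mv([.414,-.293,.097],-31)
c=load("top0.npz")
from workcell import camera
o=get_obs();c=camera("wrist"); H=c["hand_eye"];R=Ro.from_euler("xyz",o["tcp_rot"],degrees=True).as_matrix()
cv2.imwrite("pics/w4.png",cv2.resize(c["frame"][120:320,200:440,::-1],(720,600)))
v,u=np.mgrid[0:400,0:640]; Z=c["range_z"]
P=np.stack([u,v,np.ones_like(u)],-1)@np.linalg.inv(c["K"]).T*Z[...,None]
T=P@H[:3,:3].T+H[:3,3]; W=T@R.T+o["ee_pos"]
for p in [(312,175),(312,190),(312,205),(312,220)]: print(p,T[p[1],p[0]].round(4),W[p[1],p[0]].round(4))
c=camera("scene");cv2.imwrite("pics/s4.png",cv2.resize(c["frame"][190:270,220:330,::-1],(770,560)))
```

```text
t 3.3 pos [ 0.4225 -0.2988  0.1144] rot [-179.92    0.27  -31.17] q [-35.3   0.2  -9.   81.1   0.1  85.9] F [-0.98  0.37  0.02] op 0.0141
inc [-0.406 -0.021  0.698] roll -0.029
(312, 175) [-0.0012 -0.0462  0.0092] [ 0.4453 -0.2585  0.1053]
(312, 190) [-0.0013 -0.0388  0.0073] [ 0.4415 -0.2649  0.1072]
(312, 205) [-0.0013 -0.0302  0.0086] [ 0.4369 -0.2722  0.1059]
(312, 220) [-0.0014 -0.0227  0.0062] [ 0.433  -0.2786  0.1082]
```

View pics/s4.png

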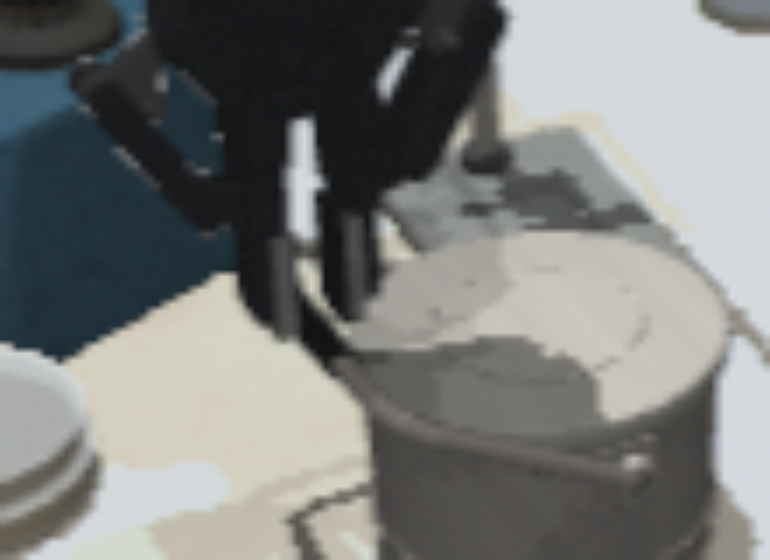

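Run:
```python
from h import *
c=load("w1.npz"); H=c["hand_eye"]
v,u=np.mgrid[0:400,0:640]; Z=c["range_z"]
P=np.stack([u,v,np.ones_like(u)],-1)@np.linalg.inv(c["K"]).T*Z[...,None]
T=P@H[:3,:3].T+H[:3,3]
q=T[(Z>0)&(v>225)&(T[...,2]<.03)]; q=q[q[:,0]>0]
for a in np.arange(-.07,.016,.006):
    s=q[(q[:,2]>a)&(q[:,2]<a+.006)]
    if len(s): print(round(a,3),len(s),s[:,0].min().round(4),s[:,0].max().round(4),s[:,1].min().round(4),s[:,1].max().round(4))
```

```text
-0.07 3108 0.0001 0.0603 -0.0192 0.0101
-0.064 2564 0.0001 0.0573 -0.0193 0.0121
-0.058 1446 0.0108 0.055 -0.0191 0.0119
-0.052 1249 0.0113 0.0515 -0.0167 0.0116
-0.046 2176 0.0119 0.0474 -0.0153 0.0116
-0.04 790 0.0123 0.0441 -0.0153 0.0075
-0.034 360 0.0124 0.0391 -0.0154 0.0059
-0.028 327 0.0109 0.0219 -0.013 0.0095
-0.022 211 0.0109 0.0247 -0.0127 0.01
-0.016 231 0.0109 0.0245 -0.0128 0.0096
-0.01 186 0.0109 0.0245 -0.0126 0.0099
-0.004 175 0.0109 0.0244 -0.0128 0.0095
0.002 122 0.0109 0.0234 -0.0128 0.0082
0.008 14 0.0109 0.0176 -0.0118 0.0086
```

Run:
```python
from h import *
mv([.4155,-.294,.083],-31)
```

```text
t 3.4 pos [ 0.4224 -0.2987  0.1146] rot [-179.92    0.26  -31.17] q [-35.3   0.2  -9.   81.1   0.1  85.9] F [-0.57  0.17 -0.27] op 0.0143
inc [-0.33  -0.017  1.267] roll -0.029
```

Request:
arm_command(
  increments=[
    [[-0.15,0,0.25],0],
    [[-0.25,0,0.55],0],
    [[-0.33,0,0.8],0],
    [[-0.33,0,1.05],0],
    [[-0.33,0,1.25],0],
  ],
)

```text
time: 3.9
ee_pos: [0.4151, -0.2943, 0.0826]
tcp_rot: [-179.9, 0.3, -31.2]
wrist_force: [-0.4, 0.2, 0.2]
opening: 0.0138
```

```bash
cat > look.py <<'E'
from h import *
from workcell import camera,get_obs
import sys
k=sys.argv[1]
mv([.4155,-.294,.083],-31)
o=get_obs();c=camera("wrist"); H=c["hand_eye"];R=Ro.from_euler("xyz",o["tcp_rot"],degrees=True).as_matrix()
v,u=np.mgrid[0:400,0:640]; Z=c["range_z"]
P=np.stack([u,v,np.ones_like(u)],-1)@np.linalg.inv(c["K"]).T*Z[...,None]
T=P@H[:3,:3].T+H[:3,3]; W=T@R.T+o["ee_pos"]
im=np.hstack([cv2.resize(c["frame"][120:320,200:440,::-1],(400,400))])
q=camera("scene")
im=np.hstack([im,cv2.resize(q["frame"][160:280,220:340,::-1],(400,400))])
cv2.imwrite(f"pics/l{k}.png",im)
# bar wire beyond sleeve, in tool frame
m=(abs(T[...,0])<.012)&(T[...,1]<-.02)&(T[...,1]>-.045)&(T[...,2]<.03)&(T[...,2]>-.02)
s=W[m]; st=T[m]
if len(s): print("bar top: n",len(s),"world z",np.percentile(s[:,2],[50,95]).round(4),"tool x",np.median(st[:,0]).round(4),"tool z top",np.percentile(st[:,2],5).round(4))
P=q["R"]
E
python3 look.py 5
```

```text
t 3.9 pos [ 0.4151 -0.2943  0.0826] rot [-179.92    0.28  -31.18] q [-35.4  -0.4 -13.2  77.5   0.1  85.8] F [-0.41  0.21  0.18] op 0.0138
inc [ 0.007 -0.017 -0.015] roll -0.029
bar top: n 828 world z [0.0885 0.0909] tool x 0.0005 tool z top -0.0083
```

View pics/l5.png

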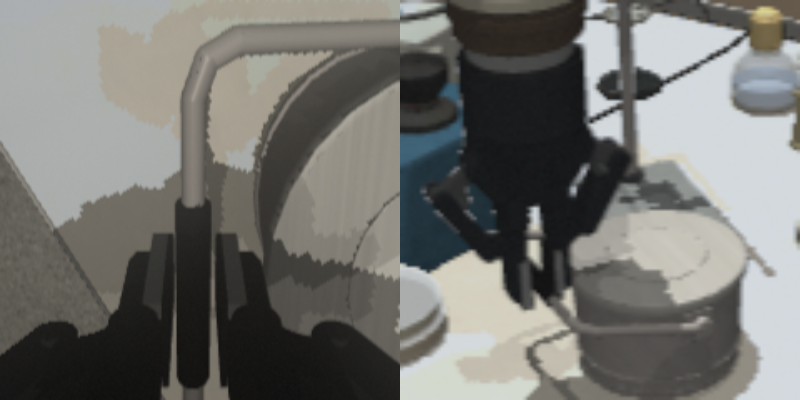

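Request:
arm_command(
  increments=[
    [[0.05,0,-0.02],0],
    [[0.08,0,-0.14],0],
    [[0.12,0,-0.28],0],
    [[0.17,0,-0.42],0],
    [[0.23,0,-0.56],0],
  ],
)

```text
time: 4.5
ee_pos: [0.4202, -0.2973, 0.0971]
tcp_rot: [-179.9, 0.3, -31.2]
wrist_force: [-0.6, 0.7, -0.5]
opening: 0.0139
```

```bash
python3 look.py 6
```

```text
t 4.5 pos [ 0.4202 -0.2973  0.0971] rot [-179.91    0.29  -31.17] q [-35.3   0.1 -11.   79.2   0.1  85.9] F [-0.64  0.74 -0.53] op 0.0139
inc [-0.227 -0.016  0.564] roll -0.029
bar top: n 810 world z [0.1009 0.103 ] tool x -0.0004 tool z top -0.0059
```

View pics/l6.png

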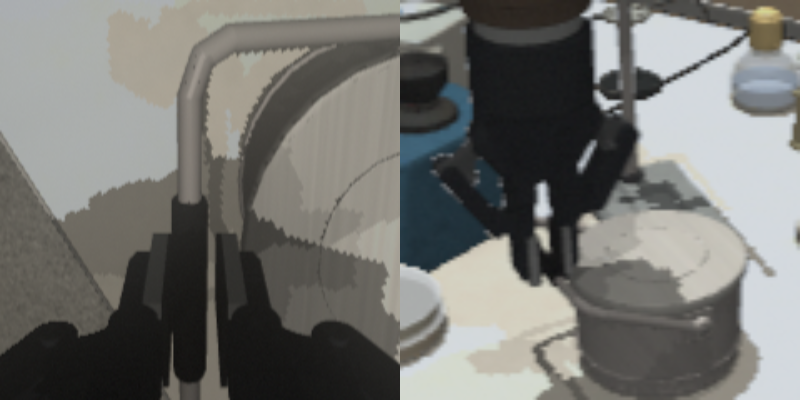

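Request:
arm_command(
  increments=[
    [[0.12,0,-0.22],0],
    [[0.25,0,-0.43],0],
    [[0.39,0,-0.63],0],
    [[0.55,0,-0.82],0],
    [[0.72,0,-1.0],0],
  ],
)

```text
time: 5.1
ee_pos: [0.4354, -0.3066, 0.1231]
tcp_rot: [-179.9, 0.4, -31.2]
wrist_force: [-8.5, 6.1, 7.3]
opening: 0.014
```

```bash
python3 look.py 7
```

```text
t 5.1 pos [ 0.4354 -0.3066  0.1231] rot [-179.92    0.35  -31.18] q [-35.2   2.2  -6.   82.1   0.1  86. ] F [-8.49  6.06  7.26] op 0.014
inc [-0.929 -0.016  1.61 ] roll -0.029
bar top: n 805 world z [0.1251 0.1275] tool x -0.0007 tool z top -0.0043
```

View pics/l7.png

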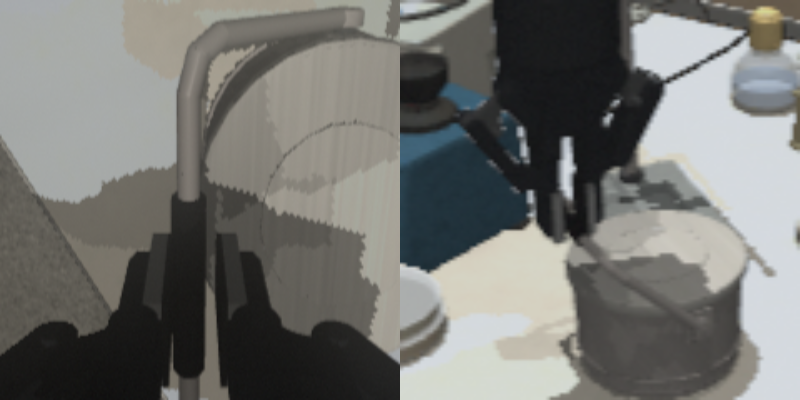

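```bash
python3 -c "
from h import *
mv([.4155,-.294,.083],-31)"
```

```text
t 5.2 pos [ 0.436  -0.3069  0.1237] rot [-179.92    0.26  -31.17] q [-35.2   2.2  -5.9  82.1   0.1  86. ] F [-2.06  1.33  1.2 ] op 0.014
inc [-0.96  -0.017  1.631] roll -0.029
```

Request:
arm_command(
  increments=[
    [[0.13,0,-0.18],0],
    [[0.3,0,-0.34],0],
    [[0.5,0,-0.48],0],
    [[0.71,0,-0.61],0],
    [[0.92,0,-0.72],0],
  ],
)

```text
time: 5.7
ee_pos: [0.4562, -0.3192, 0.1418]
tcp_rot: [-179.9, 0.3, -31.2]
wrist_force: [-0.5, 0.2, 0.8]
opening: 0.0136
```

```bash
python3 look.py 8;python3 -c "
from h import *
mv([.4155,-.294,.083],-31)"
```

```text
t 5.7 pos [ 0.4562 -0.3192  0.1418] rot [-179.92    0.25  -31.18] q [-35.    5.3  -0.7  84.3   0.1  86.2] F [-0.46  0.18  0.84] op 0.0136
inc [-1.906 -0.017  2.361] roll -0.029
bar top: n 799 world z [0.1424 0.1446] tool x -0.0003 tool z top -0.0028
t 5.8 pos [ 0.4564 -0.3194  0.1418] rot [-179.92    0.23  -31.17] q [-35.    5.3  -0.7  84.2   0.1  86.2] F [ 0.16 -0.72  0.96] op 0.0142
inc [-1.917 -0.018  2.358] roll -0.028
```

View pics/l8.png

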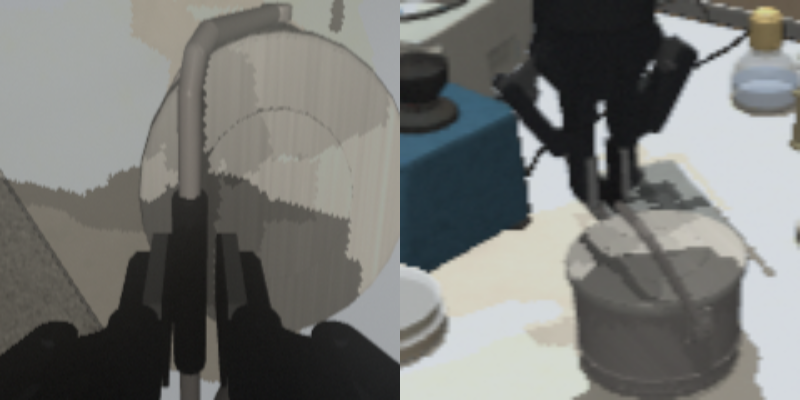

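Request:
arm_command(
  increments=[
    [[0.27,0,-0.11],0],
    [[0.56,0,-0.2],0],
    [[0.86,0,-0.26],0],
    [[1.16,0,-0.29],0],
    [[1.34,0,-0.29],0],
  ],
)

```text
time: 6.3
ee_pos: [0.4858, -0.3371, 0.1488]
tcp_rot: [-179.9, 0.2, -31.2]
wrist_force: [-0.1, -0.0, 0.9]
opening: 0.0143
```

```bash
python3 look.py 9
python3 - <<'E'
from h import *
from workcell import camera,get_obs
o=get_obs();c=camera("wrist");H=c["hand_eye"];R=Ro.from_euler("xyz",o["tcp_rot"],degrees=True).as_matrix()
v,u=np.mgrid[0:400,0:640]; Z=c["range_z"]
P=np.stack([u,v,np.ones_like(u)],-1)@np.linalg.inv(c["K"]).T*Z[...,None]
W=(P@H[:3,:3].T+H[:3,3])@R.T+o["ee_pos"]
m=(abs(W[...,2]-.081)<.004)
q=W[m][:,:2];q=q[np.hypot(q[:,0]-.486,q[:,1]+.338)<.08]
(x,y),r=cv2.minEnclosingCircle(q.astype(np.float32)); print("lid",x,y,r)
mv([.4155,-.294,.083],-31)
E
```

```text
t 6.3 pos [ 0.4858 -0.3371  0.1488] rot [-179.92    0.22  -31.17] q [-34.8  10.    5.3  85.5   0.1  86.4] F [-0.08 -0.04  0.94] op 0.0143
inc [-3.29  -0.016  2.644] roll -0.028
bar top: n 807 world z [0.1505 0.1528] tool x -0.0002 tool z top -0.004
lid 0.49005237221717834 -0.33500921726226807 0.06448034197092056
t 6.45 pos [ 0.4852 -0.3368  0.1485] rot [-179.92    0.26  -31.17] q [-34.8  10.    5.2  85.5   0.1  86.4] F [-0.16 -0.17 -0.72] op 0.0139
inc [-3.26  -0.016  2.634] roll -0.028
```

View pics/l9.png

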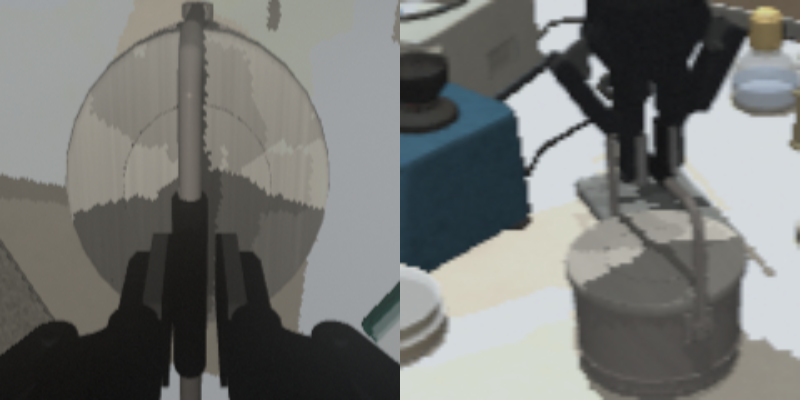

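Request:
arm_command(
  increments=[
    [[0,0,0.17],0],
    [[0,0,0.34],0],
    [[0,0,0.34],0],
  ],
)

```text
time: 6.75
ee_pos: [0.4848, -0.3364, 0.1391]
tcp_rot: [-179.9, 0.3, -31.2]
wrist_force: [0.1, -0.7, -1.0]
opening: 0.0143
```

Request:
arm_command(
  increments=[
    [[0,0,0],0],
    [[0,0,0],0],
    [[0,0,0],0],
    [[0,0,0],0],
    [[0,0,0],0],
  ],
  claw=1,
  force=40,
)

```text
time: 7.25
ee_pos: [0.4848, -0.3365, 0.1393]
tcp_rot: [-179.9, 0.3, -31.2]
wrist_force: [-1.2, 1.1, 3.1]
opening: 0.0093
```

```bash
python3 look.py 10
```

```text
t 7.25 pos [ 0.4848 -0.3365  0.1393] rot [-179.92    0.32  -31.17] q [-34.8  10.    4.2  84.6   0.1  86.4] F [-1.22  1.15  3.06] op 0.0093
inc [-3.24  -0.016  2.27 ] roll -0.029
bar top: n 910 world z [0.1505 0.1527] tool x 0.0012 tool z top -0.0134
```

View pics/l10.png

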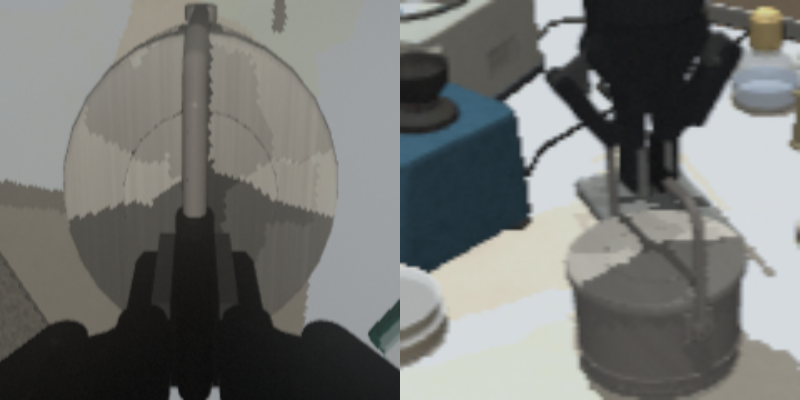

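Request:
arm_command(
  increments=[
    [[0,0,-0.1],0],
    [[0,0,-0.3],0],
    [[0,0,-0.6],0],
    [[0,0,-0.9],0],
    [[0,0,-1.2],0],
  ],
)

```text
time: 7.85
ee_pos: [0.485, -0.3366, 0.17]
tcp_rot: [-179.9, 0.3, -31.2]
wrist_force: [0.4, -0.1, -4.5]
opening: 0.0096
```

Request:
arm_command(
  increments=[
    [[0,0,-0.4],0],
    [[0,0,-0.9],0],
    [[0,0,-1.5],0],
    [[0,0,-2.1],0],
    [[0,0,-2.6],0],
  ],
)

```text
time: 8.35
ee_pos: [0.4854, -0.337, 0.2368]
tcp_rot: [-179.9, 0.2, -31.2]
wrist_force: [0.4, -1.3, -4.5]
opening: 0.0093
```

```bash
python3 look.py 11; python3 -c "
from h import *
mv([.538,-.376,.25],54.2)"
```

```text
t 8.35 pos [ 0.4854 -0.337   0.2368] rot [-179.92    0.24  -31.17] q [-34.8  10.9  16.   95.4   0.1  86.4] F [ 0.39 -1.31 -4.55] op 0.0093
inc [-3.255 -0.016  6.167] roll -0.028
bar top: n 916 world z [0.248  0.2503] tool x 0.0012 tool z top -0.0134
t 8.45 pos [ 0.4858 -0.3373  0.2376] rot [-1.7993e+02  1.1000e-01 -3.1170e+01] q [-34.8  10.8  16.1  95.3   0.1  86.4] F [-0.08  0.03 -4.32] op 0.0094
inc [ 2.587  0.243 -0.503] roll -14.228
```

View pics/l11.png

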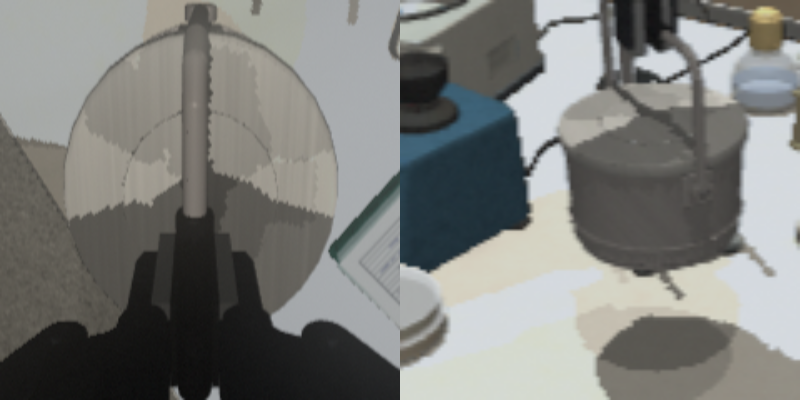

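Request:
arm_command(
  increments=[
    [[0.3,0,-0.1],0],
    [[0.8,0.1,-0.2],0],
    [[1.4,0.1,-0.3],0],
    [[2.0,0.2,-0.4],0],
    [[2.6,0.24,-0.5],0],
  ],
)

```text
time: 8.95
ee_pos: [0.5386, -0.3765, 0.2493]
tcp_rot: [-179.9, 0.2, -31.2]
wrist_force: [-0.3, -0.0, -3.9]
opening: 0.0098
```

Request:
arm_command(
  increments=[
    [[0,0,0],-0.4],
    [[0,0,0],-1.1],
    [[0,0,0],-1.9],
    [[0,0,0],-2.7],
    [[0,0,0],-3.5],
  ],
)

```text
time: 9.45
ee_pos: [0.5386, -0.3765, 0.2485]
tcp_rot: [-179.9, 0.2, -10.0]
wrist_force: [-0.5, -0.6, -4.7]
opening: 0.0096
```

Request:
arm_command(
  increments=[
    [[0,0,0],-0.8],
    [[0,0,0],-1.6],
    [[0,0,0],-2.4],
    [[0,0,0],-3.2],
    [[0,0,0],-4],
  ],
)

```text
time: 9.95
ee_pos: [0.5385, -0.3764, 0.2477]
tcp_rot: [-179.7, 0.2, 14.2]
wrist_force: [0.3, -0.6, -5.0]
opening: 0.0094
```

Request:
arm_command(
  increments=[
    [[0,0,0],-0.8],
    [[0,0,0],-1.6],
    [[0,0,0],-2.4],
    [[0,0,0],-3.2],
    [[0,0,0],-4],
  ],
)

```text
time: 10.45
ee_pos: [0.5384, -0.3763, 0.2469]
tcp_rot: [-179.6, 0.1, 38.4]
wrist_force: [0.1, 1.2, -4.6]
opening: 0.0095
```

```bash
python3 -c "
from h import *
mv([.538,-.376,.25],54.2)"
```

```text
t 10.45 pos [ 0.5384 -0.3763  0.2469] rot [-1.7963e+02  5.0000e-02  3.8420e+01] q [-35.   21.2  29.9  99.    0.1  16.6] F [ 0.09  1.21 -4.59] op 0.0095
inc [-0.004 -0.022 -0.125] roll -2.63
```

Request:
arm_command(
  increments=[
    [[0,0,0],-0.8],
    [[0,0,-0.1],-1.6],
    [[0,0,-0.1],-2.2],
    [[0,0,-0.1],-2.63],
    [[0,0,-0.12],-2.63],
  ],
)

```text
time: 10.95
ee_pos: [0.5384, -0.3763, 0.2492]
tcp_rot: [-179.6, -0.0, 54.2]
wrist_force: [-1.0, -0.2, -5.2]
opening: 0.0092
```

Run:
```python
from h import *
from workcell import camera,get_obs
mv([.538,-.376,.25],54.2)
o=get_obs();c=camera("wrist"); np.savez("w12.npz",pos=o["ee_pos"],rot=o["tcp_rot"],**c); cv2.imwrite("pics/w12.png",c["frame"][:,:,::-1])
H=c["hand_eye"];R=Ro.from_euler("xyz",o["tcp_rot"],degrees=True).as_matrix()
v,u=np.mgrid[0:400,0:640]; Z=c["range_z"]
P=np.stack([u,v,np.ones_like(u)],-1)@np.linalg.inv(c["K"]).T*Z[...,None]
T=P@H[:3,:3].T+H[:3,3]
m=(abs(T[...,0])<.012)&(T[...,1]<-.028)&(T[...,1]>-.05)&(abs(T[...,2])<.03)
f=cv2.fitLine(T[m][:,:2].astype(np.float32),cv2.DIST_HUBER,0,.01,.01).ravel();print("bar line tool",f,np.percentile(T[m][:,2],[5,50]))
c=camera("scene");cv2.imwrite("pics/s12.png",cv2.resize(c["frame"][110:260,200:400,::-1],(800,600)))
c=camera("top");cv2.imwrite("pics/t12.png",cv2.resize(c["frame"][110:230,220:380,::-1],(800,600))); np.savez("top12.npz",**c)
```

```text
t 10.95 pos [ 0.5384 -0.3763  0.2492] rot [-1.7957e+02 -4.0000e-02  5.4240e+01] q [-35.   21.4  30.3  99.4   0.1   0.8] F [-0.99 -0.22 -5.23] op 0.0092
inc [ 0.001 -0.019 -0.034] roll 0.006
bar line tool [ 0.02188885 -0.9997604   0.00116436 -0.03942585] [-0.01217808 -0.01088768]
```

View pics/w12.png

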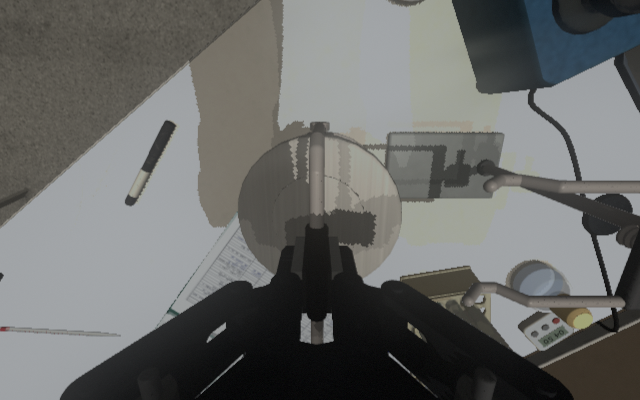

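View pics/s12.png

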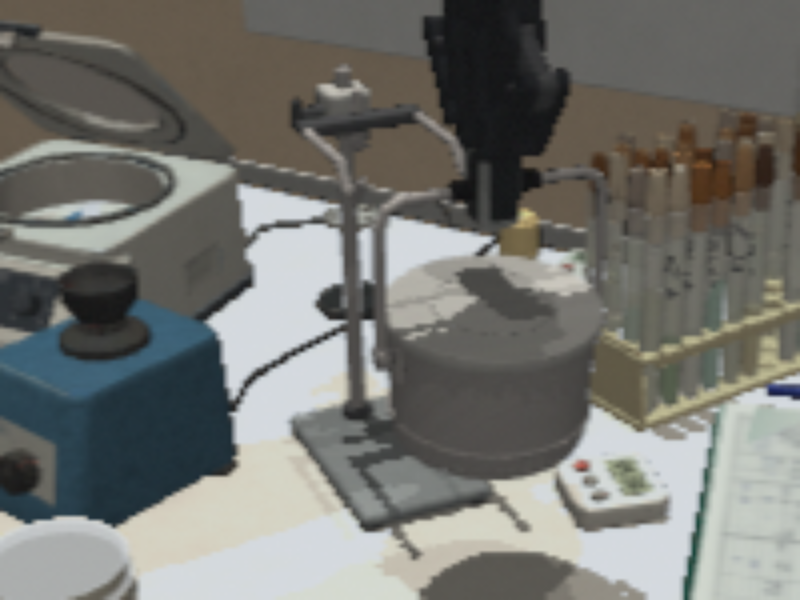

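View pics/t12.png

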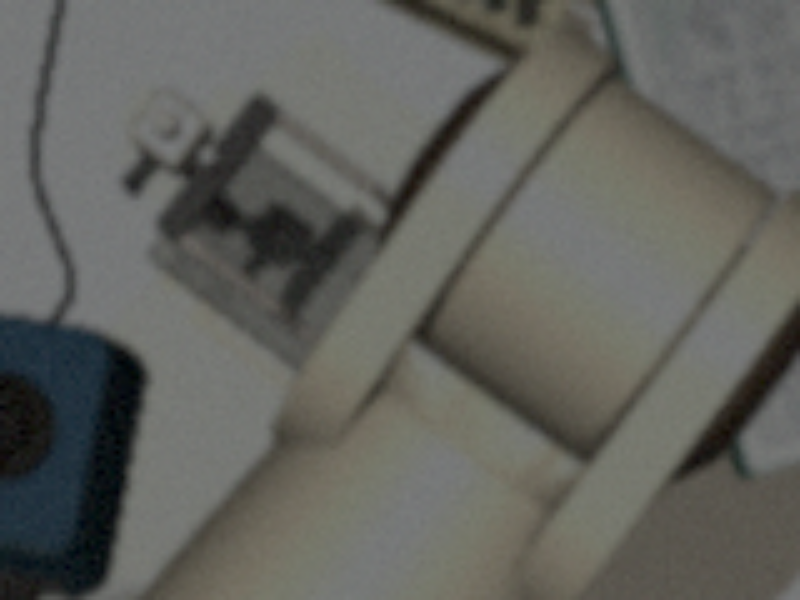

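The wrist view shows both prongs: far one at columns 485–640, row 183; near one at 465–625, row 297. The bar's far leg is at (319,128). I'll measure the prongs relative to the bar in the tool frame.

```bash
cat > pr.py <<'E'
from h import *
def prong(c,boxes):
    H=c["hand_eye"]
    v,u=np.mgrid[0:400,0:640]; Z=c["range_z"]
    P=np.stack([u,v,np.ones_like(u)],-1)@np.linalg.inv(c["K"]).T*Z[...,None]
    T=P@H[:3,:3].T+H[:3,3]
    for (u0,u1,v0,v1) in boxes:
        m=(u>=u0)&(u<u1)&(v>=v0)&(v<v1)&(T[...,2]<.06)&(T[...,2]>-.03)&(Z>0)
        q=T[m]; print("box",u0,len(q),"xmin",np.sort(q[:,0])[:3].round(4))
        s=q[(q[:,0]>np.sort(q[:,0])[3]+.002)&(q[:,0]<q[:,0].min()+.08)]
        f=cv2.fitLine(s[:,:2].astype(np.float32),cv2.DIST_HUBER,0,.01,.01).ravel(); print(" line",f)
        x0=q[:,0].min()
        for a in np.arange(0,.06,.004):
            t=q[(q[:,0]>=x0+a)&(q[:,0]<x0+a+.004)]
            if len(t): print("  ",(x0+a).round(4),len(t),np.percentile(t[:,2],[5,25,50]).round(4),"y",np.percentile(t[:,1],[2,50,98]).round(4))
    return T
E
python3 - <<'E'
from pr import *
c=load("w12.npz"); T=prong(c,[(478,640,165,205),(458,630,278,312)])
for v in range(120,135,2): print(v,T[v,319].round(4))
print([T[v,317].round(4) for v in (215,222,226,230)])
E
```

```text
box 478 2002 xmin [0.0919 0.092  0.092 ]
 line [ 0.999998    0.00201365  0.14162827 -0.0362924 ]
   0.0919 125 [0.0125 0.0135 0.0146] y [-0.0389 -0.0363 -0.0327]
   0.0959 56 [0.0129 0.0138 0.0144] y [-0.0392 -0.0375 -0.0331]
   0.0999 41 [0.0165 0.018  0.0193] y [-0.0392 -0.038  -0.0344]
   0.1039 42 [0.0204 0.0221 0.0233] y [-0.0391 -0.0381 -0.0345]
   0.1079 56 [0.0248 0.0259 0.0264] y [-0.0389 -0.0366 -0.0323]
   0.1119 83 [0.0255 0.0261 0.0265] y [-0.0389 -0.0362 -0.0323]
   0.1159 88 [0.0246 0.0258 0.0266] y [-0.0388 -0.0361 -0.0321]
   0.1199 155 [0.0206 0.0225 0.0239] y [-0.0388 -0.0362 -0.0324]
   0.1239 179 [0.0158 0.0176 0.0193] y [-0.0389 -0.0363 -0.0325]
   0.1279 168 [0.0121 0.0134 0.0146] y [-0.039  -0.0361 -0.0324]
   0.1319 102 [0.0112 0.0121 0.0126] y [-0.0389 -0.0363 -0.0325]
   0.1359 101 [0.0116 0.0122 0.0127] y [-0.039  -0.0362 -0.0325]
   0.1399 100 [0.0115 0.012  0.0125] y [-0.039  -0.0363 -0.0325]
   0.1439 94 [0.0111 0.012  0.0126] y [-0.0388 -0.0362 -0.0325]
   0.1479 103 [0.0113 0.012  0.0126] y [-0.039  -0.0365 -0.0325]
box 458 2296 xmin [0.0915 0.0918 0.
[... 660 characters left out ...]
67 0.0409]
   0.1315 79 [0.0109 0.0116 0.0123] y [0.0348 0.0367 0.0405]
   0.1355 76 [0.0108 0.0114 0.0123] y [0.0348 0.0365 0.0403]
   0.1395 81 [0.0107 0.0117 0.0122] y [0.0346 0.0364 0.0404]
   0.1435 79 [0.0109 0.0116 0.0122] y [0.0348 0.0363 0.0406]
   0.1475 76 [0.0108 0.0114 0.0121] y [0.0347 0.0364 0.0406]
120 [ 0.0051 -0.0569  0.2496]
122 [ 0.0033 -0.0658  0.0753]
124 [ 0.0031 -0.0659  0.0555]
126 [ 0.0029 -0.0659  0.0401]
128 [ 0.0028 -0.066   0.0255]
130 [ 0.0027 -0.0661  0.0133]
132 [ 0.0026 -0.0659  0.0055]
134 [ 0.0026 -0.0651  0.0037]
[array([ 0.0015, -0.0304, -0.0112]), array([ 0.0015, -0.0267, -0.0108]), array([ 0.0015, -0.0251, -0.0118]), array([ 0.0015, -0.0236, -0.0129])]
```

Request:
arm_command(
  increments=[
    [[0.1,0,0],0],
    [[0.3,0,0],0],
    [[0.6,-0.02,0],0],
    [[1.0,-0.02,0],0],
    [[1.4,-0.03,0],0],
  ],
)

```text
time: 11.6
ee_pos: [0.5589, -0.3467, 0.2497]
tcp_rot: [-179.6, -0.1, 54.1]
wrist_force: [0.5, 0.1, -4.9]
opening: 0.0094
```

Request:
arm_command(
  increments=[
    [[0.4,0,0],0],
    [[0.8,0,0],0],
    [[1.2,0,0],0],
    [[1.5,0,0],0],
    [[1.7,0,0],0],
  ],
)

```text
time: 12.1
ee_pos: [0.5843, -0.3115, 0.2496]
tcp_rot: [-179.6, -0.1, 54.2]
wrist_force: [-0.4, -0.8, -4.6]
opening: 0.0096
```

Run:
```python
from pr import *
from workcell import camera,get_obs
mv([.6034,-.2863,.249],54.2)
o=get_obs();c=camera("wrist"); np.savez("w13.npz",pos=o["ee_pos"],rot=o["tcp_rot"],**c); cv2.imwrite("pics/w13.png",c["frame"][:,:,::-1])
c=camera("scene");cv2.imwrite("pics/s13.png",cv2.resize(c["frame"][110:260,200:400,::-1],(800,600)))
```

```text
t 12.1 pos [ 0.5843 -0.3115  0.2496] rot [-1.7961e+02 -5.0000e-02  5.4170e+01] q [-28.1  22.2  31.4  99.6   0.1   7.7] F [-0.45 -0.8  -4.63] op 0.0096
inc [1.263 0.029 0.026] roll -0.006
```

View pics/w13.png

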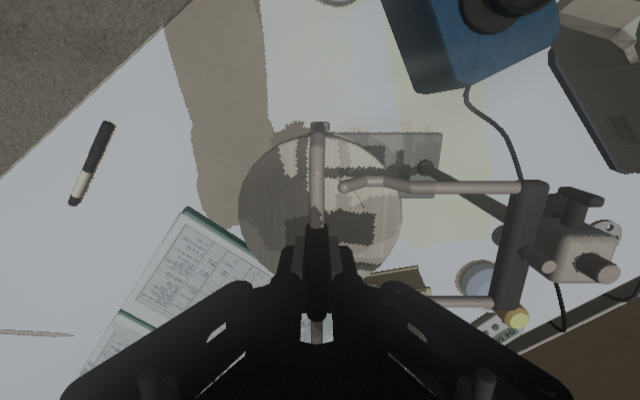

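View pics/s13.png

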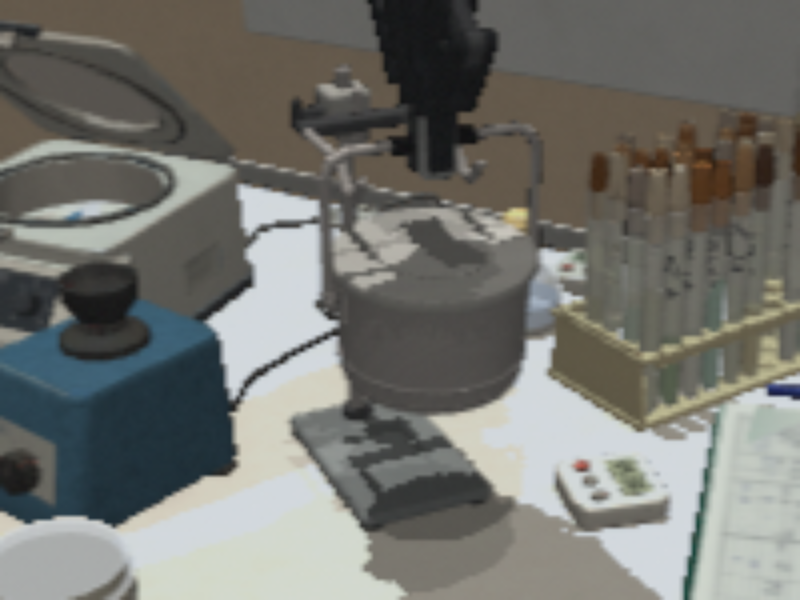

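Run:
```python
from pr import *
c=load("w13.npz"); T=prong(c,[(335,480,172,200)])
```

```text
box 335 2727 xmin [0.013 0.013 0.013]
 line [ 0.9976967  -0.06783281  0.04345503 -0.03351751]
   0.013 197 [0.0133 0.0148 0.0575] y [-0.0385 -0.0322 -0.0145]
   0.017 185 [0.0139 0.0159 0.057 ] y [-0.0387 -0.0329 -0.0142]
   0.021 164 [0.0174 0.0199 0.0566] y [-0.0386 -0.0331 -0.0146]
   0.025 157 [0.0218 0.0242 0.0563] y [-0.0385 -0.033  -0.0144]
   0.029 169 [0.0255 0.027  0.0568] y [-0.0386 -0.033  -0.0145]
   0.033 168 [0.0263 0.0272 0.0566] y [-0.0386 -0.0326 -0.0142]
   0.037 186 [0.0259 0.0271 0.0556] y [-0.0385 -0.0331 -0.0143]
   0.041 202 [0.021  0.0235 0.0269] y [-0.0384 -0.0333 -0.0144]
   0.045 224 [0.0161 0.0186 0.0215] y [-0.0386 -0.0337 -0.0149]
   0.049 199 [0.0128 0.014  0.0167] y [-0.0386 -0.0336 -0.0146]
   0.053 151 [0.0122 0.0129 0.0139] y [-0.0385 -0.0343 -0.0149]
   0.057 116 [0.012  0.0127 0.0134] y [-0.0385 -0.0348 -0.0145]
   0.061 87 [0.0119 0.0125 0.0131] y [-0.0386 -0.0363 -0.0328]
   0.065 93 [0.0116 0.0127 0.0131] y [-0.0386 -0.0361 -0.0327]
   0.069 90 [0.0118 0.0125 0.013 ] y [-0.0385 -0.0361 -0.0327]
```

Request:
arm_command(
  increments=[
    [[0.3,0,0],0],
    [[0.6,0,0],0],
    [[0.95,0,0],0],
    [[1.2,0,0],0],
    [[1.32,0,0],0],
  ],
)

```text
time: 12.7
ee_pos: [0.604, -0.2841, 0.2496]
tcp_rot: [-179.6, -0.1, 54.2]
wrist_force: [0.1, -0.7, -3.9]
opening: 0.0096
```

Request:
arm_command(
  increments=[
    [[0,0,0.1],0],
    [[0,0,0.2],0],
    [[0,0,0.3],0],
    [[0,0,0.4],0],
    [[0,0,0.5],0],
  ],
)

```text
time: 13.2
ee_pos: [0.6038, -0.2842, 0.2368]
tcp_rot: [-179.6, -0.1, 54.2]
wrist_force: [0.7, 0.4, -4.5]
opening: 0.0095
```

Run:
```python
from pr import *
from workcell import camera,get_obs
mv([.6034,-.2863,.218],54.2)
o=get_obs();c=camera("wrist"); np.savez("w14.npz",pos=o["ee_pos"],rot=o["tcp_rot"],**c); cv2.imwrite("pics/w14.png",cv2.resize(c["frame"][100:320,220:460,::-1],(655,600)))
c=camera("scene");cv2.imwrite("pics/s14.png",cv2.resize(c["frame"][110:230,220:380,::-1],(800,600)))
```

```text
t 13.2 pos [ 0.6038 -0.2842  0.2368] rot [-1.796e+02 -6.000e-02  5.420e+01] q [-25.3  22.6  30.5  98.3   0.1  10.5] F [ 0.73  0.4  -4.48] op 0.0095
inc [-0.078  0.04   0.752] roll -0.001
```

View pics/w14.png

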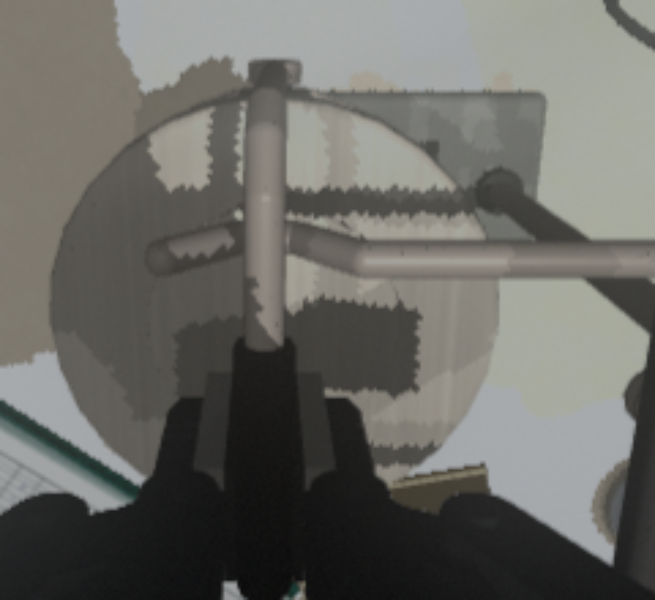

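View pics/s14.png

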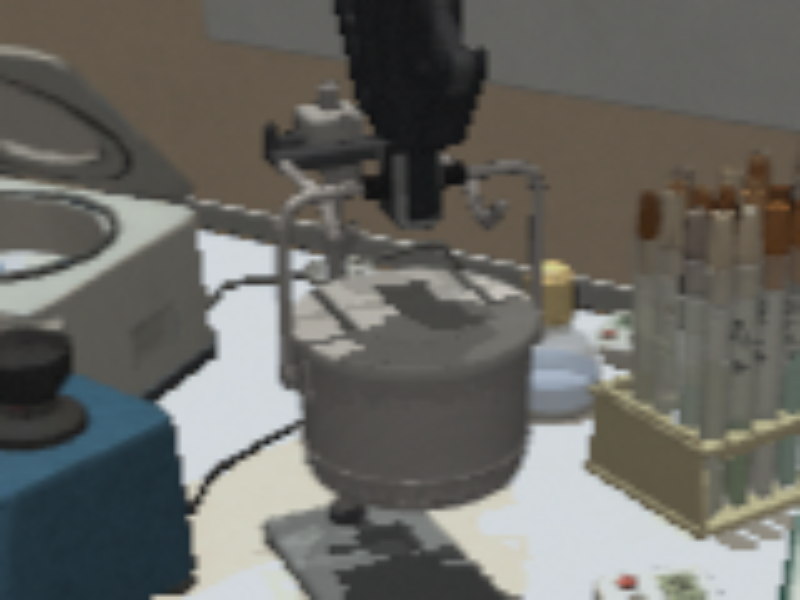

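Run:
```python
from pr import *
c=load("w14.npz"); H=c["hand_eye"]
v,u=np.mgrid[0:400,0:640]; Z=c["range_z"]
P=np.stack([u,v,np.ones_like(u)],-1)@np.linalg.inv(c["K"]).T*Z[...,None]
T=P@H[:3,:3].T+H[:3,3]
m=(T[...,1]<-.0315)&(T[...,1]>-.042)&(T[...,2]<.03)&(T[...,2]>-.03)&(abs(T[...,0])<.06)
q=T[m]
for a in np.arange(-.026,.036,.002):
    t=q[(q[:,0]>=a)&(q[:,0]<a+.002)]
    if len(t): print(a.round(3),len(t),np.percentile(t[:,2],[5,25,50]).round(4),t[:,1].min().round(4),t[:,1].max().round(4))
```

```text
-0.022 5 [0.0031 0.0031 0.0032] -0.0368 -0.0348
-0.02 42 [0.0008 0.0013 0.0017] -0.0387 -0.0331
-0.018 58 [0.0001 0.0008 0.0019] -0.0389 -0.0321
-0.016 62 [0.0006 0.0017 0.0024] -0.039 -0.0323
-0.014 63 [0.0026 0.0036 0.0045] -0.0388 -0.0322
-0.012 57 [0.0045 0.0058 0.0064] -0.0388 -0.0322
-0.01 55 [0.0071 0.0077 0.0087] -0.0388 -0.0324
-0.008 55 [0.0085 0.0096 0.0107] -0.0387 -0.0321
-0.006 53 [0.0103 0.0116 0.0122] -0.0388 -0.0326
-0.004 40 [-0.0094 -0.0081  0.0127] -0.0416 -0.0322
-0.002 88 [-0.012  -0.011  -0.0105] -0.0419 -0.0316
-0.0 108 [-0.0122 -0.0118 -0.0114] -0.0419 -0.0315
0.002 90 [-0.0118 -0.0114 -0.011 ] -0.0419 -0.0315
0.004 55 [-0.0103 -0.0097 -0.0092] -0.0418 -0.0317
0.006 48 [0.012  0.0127 0.0136] -0.0387 -0.0323
0.008 53 [0.0091 0.0101 0.0113] -0.0387 -0.0322
0.01 57 [0.007  0.0079 0.0089] -0.0386 -0.0324
0.012 58 [0.0048 0.0058 0.0067] -0.0389 -0.0323
0.014 59 [0.0025 0.0037 0.0047] -0.0385 -0.0324
0.016 68 [0.0003 0.0011 0.0026] -0.0388 -0.0326
0.018 58 [-0.001  -0.      0.0005] -0.0386 -0.032
0.02 59 [-0.0008 -0.0001  0.0004] -0.0386 -0.032
0.022 59 [-0.0007 -0.0003  0.0001] -0.0387 -0.0317
0.024 57 [-0.0007 -0.0002  0.0004] -0.0387 -0.0316
0.026 55 [-0.0009 -0.0003  0.0004] -0.0386 -0.0319
0.028 59 [-0.0008 -0.0002  0.0004] -0.0387 -0.0316
0.03 56 [-0.0008 -0.0003  0.0002] -0.0386 -0.0317
0.032 54 [-0.0007  0.      0.0003] -0.0387 -0.0316
0.034 59 [-0.001  -0.0005  0.0001] -0.0387 -0.0317
```

Request:
arm_command(
  increments=[
    [[0,0,0.1],0],
    [[0,0,0.2],0],
    [[0,0,0.3],0],
    [[0,0,0.4],0],
    [[0,0,0.5],0],
  ],
)

```text
time: 13.8
ee_pos: [0.6037, -0.2841, 0.2238]
tcp_rot: [-179.6, -0.1, 54.2]
wrist_force: [-0.6, -0.2, -5.1]
opening: 0.0097
```

Request:
arm_command(
  increments=[
    [[0,0,0.02],0],
    [[0,0,0.04],0],
    [[0,0,0.06],0],
    [[0,0,0.06],0],
  ],
)

```text
time: 14.2
ee_pos: [0.6037, -0.284, 0.2224]
tcp_rot: [-179.6, -0.1, 54.2]
wrist_force: [0.3, -0.0, -4.6]
opening: 0.0098
```

Request:
arm_command(
  increments=[
    [[0,0,0.02],0],
    [[0,0,0.04],0],
    [[0,0,0.04],0],
  ],
)

```text
time: 14.5
ee_pos: [0.6037, -0.284, 0.2213]
tcp_rot: [-179.6, -0.1, 54.2]
wrist_force: [-0.9, -0.9, -4.9]
opening: 0.0094
```

Request:
arm_command(
  increments=[
    [[0,0,0.02],0],
    [[0,0,0.04],0],
    [[0,0,0.04],0],
  ],
)

```text
time: 14.8
ee_pos: [0.6037, -0.284, 0.2201]
tcp_rot: [-179.6, -0.1, 54.2]
wrist_force: [0.6, -0.5, -5.2]
opening: 0.0094
```

Request:
arm_command(
  increments=[
    [[0,0,0.02],0],
    [[0,0,0.03],0],
    [[0,0,0.03],0],
  ],
)

```text
time: 15.1
ee_pos: [0.6036, -0.284, 0.2193]
tcp_rot: [-179.6, -0.1, 54.2]
wrist_force: [0.4, -0.3, -5.2]
opening: 0.0094
```

Request:
arm_command(
  increments=[
    [[0,0,0.02],0],
    [[0,0,0.03],0],
    [[0,0,0.03],0],
  ],
)

```text
time: 15.4
ee_pos: [0.6036, -0.284, 0.2186]
tcp_rot: [-179.6, -0.1, 54.2]
wrist_force: [-0.1, 0.5, -4.4]
opening: 0.0092
```

Request:
arm_command(
  increments=[
    [[0,0,0.02],0],
    [[0,0,0.03],0],
    [[0,0,0.03],0],
  ],
)

```text
time: 15.7
ee_pos: [0.6037, -0.284, 0.218]
tcp_rot: [-179.6, -0.1, 54.2]
wrist_force: [0.5, 0.6, -3.4]
opening: 0.0094
```

Request:
arm_command(
  increments=[
    [[0,0,0.02],0],
    [[0,0,0.02],0],
    [[0,0,0.02],0],
  ],
)

```text
time: 16.0
ee_pos: [0.6037, -0.284, 0.2176]
tcp_rot: [-179.6, -0.1, 54.2]
wrist_force: [-0.1, -0.3, -2.8]
opening: 0.0096
```

Run:
```python
from h import *
from workcell import camera,get_obs
c=camera("wrist"); cv2.imwrite("pics/w15.png",cv2.resize(c["frame"][100:320,220:460,::-1],(655,600)))
o=[]
mv([.6036,-.284,.217],54.2)
```

```text
t 16.05 pos [ 0.6037 -0.284   0.2176] rot [-1.7958e+02 -6.0000e-02  5.4200e+01] q [-25.3  22.   27.6  96.    0.1  10.5] F [-0.51  0.22 -2.82] op 0.0097
inc [-0.001 -0.003  0.024] roll 0.001
```

View pics/w15.png

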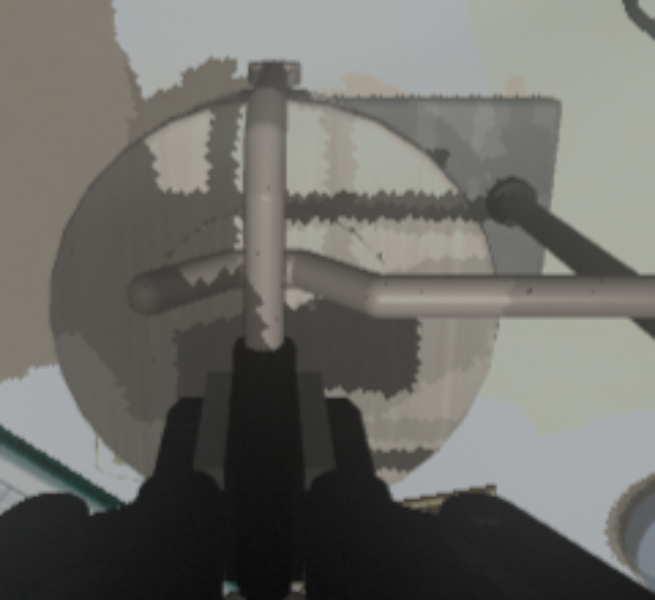

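Contact is at TCP z ≈ 0.2183 with about 2 N on the prongs. I'll lower until they carry the weight.

Request:
arm_command(
  increments=[
    [[0,0,0.02],0],
    [[0,0,0.02],0],
    [[0,0,0.02],0],
  ],
)

```text
time: 16.35
ee_pos: [0.6037, -0.284, 0.2172]
tcp_rot: [-179.6, -0.1, 54.2]
wrist_force: [0.2, 0.5, -2.9]
opening: 0.0094
```

Request:
arm_command(
  increments=[
    [[0,0,0.02],0],
    [[0,0,0.02],0],
    [[0,0,0.02],0],
  ],
)

```text
time: 16.65
ee_pos: [0.6037, -0.284, 0.2168]
tcp_rot: [-179.6, -0.1, 54.2]
wrist_force: [-0.7, 0.6, -1.3]
opening: 0.0097
```

Request:
arm_command(
  increments=[
    [[0,0,0.01],0],
    [[0,0,0.015],0],
    [[0,0,0.015],0],
  ],
)

```text
time: 16.95
ee_pos: [0.6038, -0.284, 0.2166]
tcp_rot: [-179.6, -0.1, 54.2]
wrist_force: [-0.3, -0.3, -1.3]
opening: 0.0092
```

Run:
```python
from h import *
from workcell import camera,get_obs
for i in range(4):
    camera("wrist"); mv([.6036,-.284,.217],54.2)
```

```text
t 17.0 pos [ 0.6037 -0.284   0.2165] rot [-1.796e+02 -6.000e-02  5.421e+01] q [-25.2  21.9  27.4  95.8   0.1  10.5] F [-1.05  0.5  -1.29] op 0.0096
inc [-0.003 -0.005 -0.019] roll 0.001
t 17.05 pos [ 0.6038 -0.284   0.2165] rot [-1.7961e+02 -7.0000e-02  5.4210e+01] q [-25.2  21.9  27.4  95.8   0.1  10.5] F [-0.06 -0.62  0.29] op 0.0095
inc [-0.004 -0.005 -0.019] roll 0.001
t 17.1 pos [ 0.6037 -0.284   0.2165] rot [-1.7961e+02 -7.0000e-02  5.4200e+01] q [-25.3  21.9  27.4  95.8   0.1  10.5] F [ 0.28  0.38 -0.66] op 0.0094
inc [-0.003 -0.005 -0.019] roll 0.001
t 17.15 pos [ 0.6037 -0.284   0.2165] rot [-1.7961e+02 -7.0000e-02  5.4210e+01] q [-25.3  21.9  27.4  95.8   0.1  10.5] F [-0.91  0.03 -0.01] op 0.0097
inc [-0.002 -0.005 -0.019] roll 0.001
```

Request:
arm_command(
  increments=[
    [[0,0,0],0],
    [[0,0,0],0],
    [[0,0,0],0],
  ],
  claw=0.7,
  force=20,
)

```text
time: 17.45
ee_pos: [0.6038, -0.284, 0.2166]
tcp_rot: [-179.6, -0.1, 54.2]
wrist_force: [0.6, 0.6, -0.2]
opening: 0.0129
```

Request:
arm_command(
  increments=[
    [[0,0,0],0],
    [[0,0,0],0],
    [[0,0,0],0],
    [[0,0,0],0],
    [[0,0,0],0],
  ],
  claw=0.2,
)

```text
time: 17.95
ee_pos: [0.6038, -0.2841, 0.2166]
tcp_rot: [-179.6, -0.1, 54.2]
wrist_force: [0.5, 0.2, 0.1]
opening: 0.034
```

Run:
```python
from h import *
from workcell import camera,get_obs
mv([.6036,-.284,.217],54.2)
c=camera("wrist"); cv2.imwrite("pics/w16.png",cv2.resize(c["frame"][100:320,220:460,::-1],(655,600)))
c=camera("scene");cv2.imwrite("pics/s16.png",cv2.resize(c["frame"][110:230,220:380,::-1],(800,600)))
```

```text
t 17.95 pos [ 0.6038 -0.2841  0.2166] rot [-1.7962e+02 -7.0000e-02  5.4200e+01] q [-25.3  21.9  27.4  95.8   0.1  10.5] F [0.52 0.23 0.06] op 0.034
inc [-0.002 -0.008 -0.017] roll 0.0
```

View pics/w16.png

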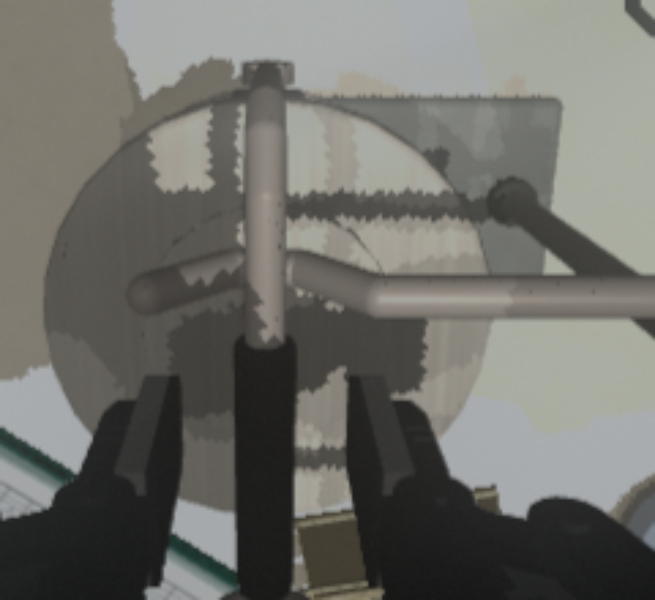

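View pics/s16.png

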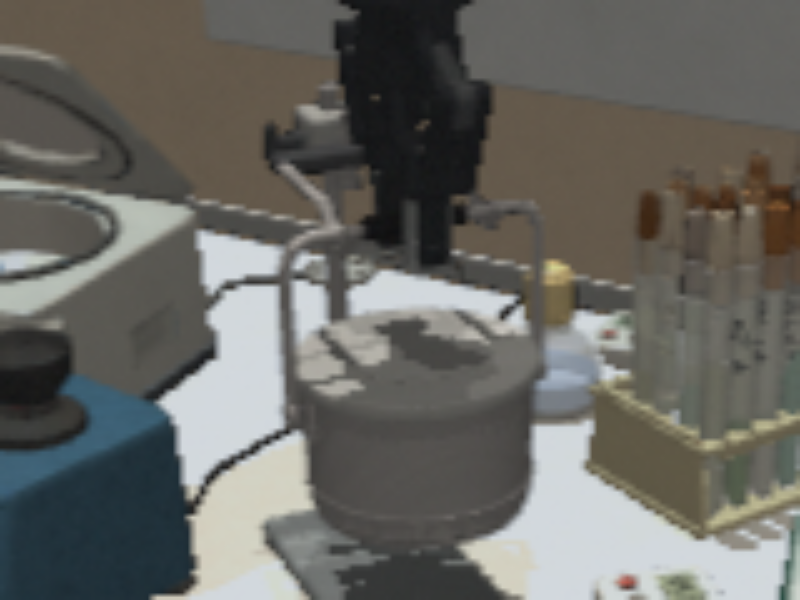

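Request:
arm_command(
  increments=[
    [[0,0,-0.1],0],
    [[0,0,-0.3],0],
    [[0,0,-0.6],0],
    [[0,0,-0.9],0],
    [[0,0,-1.2],0],
  ],
)

```text
time: 18.55
ee_pos: [0.604, -0.2842, 0.2477]
tcp_rot: [-179.7, -0.1, 54.2]
wrist_force: [0.4, 0.2, 0.5]
opening: 0.0343
```

Request:
arm_command(
  increments=[
    [[0,0,-0.5],0],
    [[0,0,-1.1],0],
    [[0,0,-1.6],0],
    [[0,0,-2],0],
    [[0,0,-2.2],0],
  ],
)

```text
time: 19.05
ee_pos: [0.6044, -0.2846, 0.3042]
tcp_rot: [-179.8, -0.1, 54.2]
wrist_force: [-0.1, -0.9, 0.8]
opening: 0.0343
```

Run:
```python
from h import *
from workcell import camera,get_obs
mv([.6036,-.284,.217],54.2)
o=get_obs();c=camera("wrist"); cv2.imwrite("pics/w17.png",c["frame"][:,:,::-1]); np.savez("w17.npz",pos=o["ee_pos"],rot=o["tcp_rot"],**c)
H=c["hand_eye"];R=Ro.from_euler("xyz",o["tcp_rot"],degrees=True).as_matrix()
v,u=np.mgrid[0:400,0:640]; Z=c["range_z"]
P=np.stack([u,v,np.ones_like(u)],-1)@np.linalg.inv(c["K"]).T*Z[...,None]
T=P@H[:3,:3].T+H[:3,3]; W=T@R.T+o["ee_pos"]
m=(W[...,2]>.224)&(W[...,2]<.234)&(abs(T[...,0])<.012)&(abs(T[...,1])<.062)
print(m.sum(),W[m].mean(0),np.percentile(W[m][:,2],[5,50,95]))
f=cv2.fitLine(W[m][:,:2].astype(np.float32),cv2.DIST_HUBER,0,.01,.01).ravel();print(f,np.degrees(np.arctan2(f[1],f[0])))
X=np.array([.585,.811]);print("bar x along stand X",f[2:]@X,"seat ~", np.array([.6037,-.284])@X)
c=camera("scene");cv2.imwrite("pics/s17.png",cv2.resize(c["frame"][110:260,200:400,::-1],(800,600)))
```

```text
t 19.05 pos [ 0.6044 -0.2846  0.3042] rot [-1.7975e+02 -9.0000e-02  5.4200e+01] q [-2.53e+01  2.59e+01  4.27e+01  1.07e+02  1.00e-01  1.05e+01] F [-0.07 -0.94  0.78] op 0.0343
inc [-0.005 -0.025  3.489] roll 0.0
1755 [ 0.60203474 -0.2814959   0.22762521] [0.22472963 0.22767482 0.23005394]
[ 0.80990726 -0.5865579   0.60203475 -0.2814959 ] -35.913124
bar x along stand X 0.12389715328812594 seat ~ 0.12284049999999999
```

View pics/w17.png

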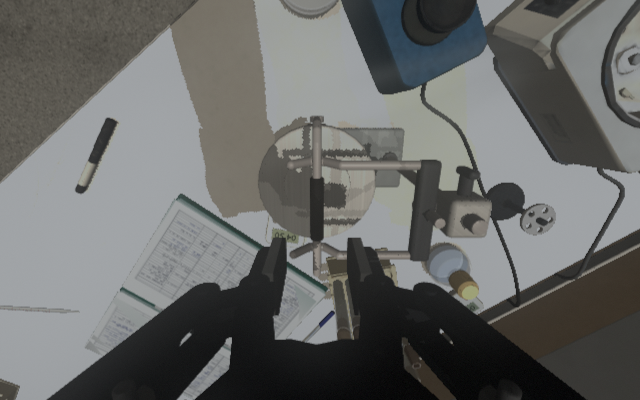

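View pics/s17.png

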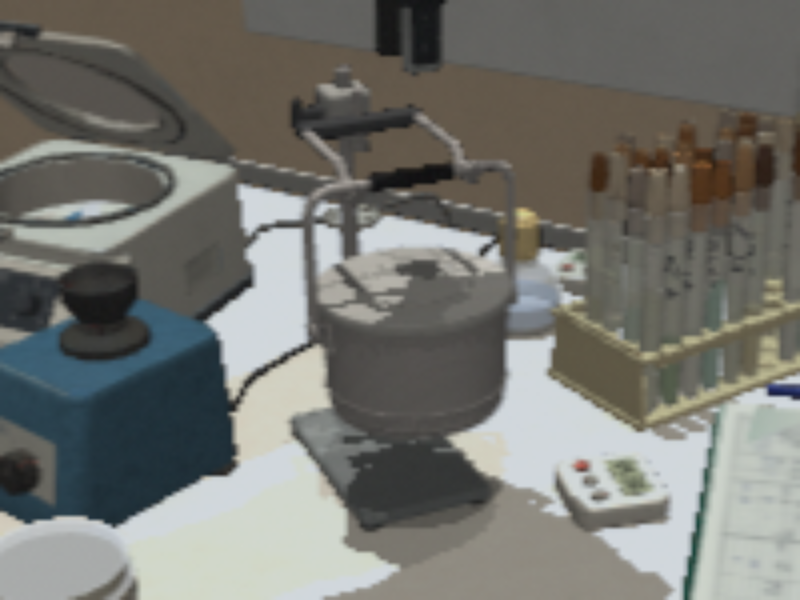

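Request:
arm_command(
  increments=[
    [[0,0,-0.2],0],
    [[0,0,-0.4],0],
    [[0,0,-0.5],0],
    [[0,0,-0.5],0],
    [[0,0,-0.5],0],
  ],
)

```text
time: 19.65
ee_pos: [0.6045, -0.2847, 0.3159]
tcp_rot: [-179.7, -0.1, 54.2]
wrist_force: [-0.2, -0.1, -1.3]
opening: 0.034
```

Request:
arm_command(
  increments=[
    [[0,0,0],0],
    [[0,0,0],0],
    [[0,0,0],0],
    [[0,0,0],0],
    [[0,0,0],0],
  ],
)

```text
time: 20.15
ee_pos: [0.6045, -0.2846, 0.3159]
tcp_rot: [-179.7, -0.1, 54.2]
wrist_force: [0.6, -0.9, -0.2]
opening: 0.034
```

Run:
```python
from h import *
from workcell import camera,get_obs,job_done
a=camera("scene")["frame"]; b=camera("scene")["frame"]; 
d=np.abs(a.astype(int)-b)[150:230,270:340]; print("frame diff",d.max(),d.mean())
s0=load("scene0.npz")["frame"]
for n,(x,y,w,h) in dict(petri=(190,235,50,40),marker=(330,305,85,25)).items(): print(n,np.abs(b.astype(int)-s0)[y:y+h,x:x+w].mean())
mv([.6,-.28,.3])
print(job_done())
```

```text
frame diff 7 0.49488095238095237
petri 12.878333333333334
marker 8.785098039215686
t 20.25 pos [ 0.6045 -0.2846  0.3159] rot [-1.7972e+02 -9.0000e-02  5.4200e+01] q [-2.530e+01  2.690e+01  4.540e+01  1.088e+02  1.000e-01  1.050e+01] F [0.84 0.89 0.21] op 0.0343
inc [ 0.043 -0.253  0.639] roll 0
the job is handed in; nothing more can be done
None
```

The pail is hanging on the clamp stand with its handle in the hollows of both prongs, the gripper has let go, and I handed the job in at about 20 s of the 67 s allowed.

**Raising the handle:** The first push rode up over the bar, so I let the handle fold back, reached deeper and pushed again. The second push brought it upright. The pail slid about 2 mm while I pushed.

**Carrying and hanging:** I gripped the sleeve, lifted the pail (about 4.6 N) and turned it. I brought it in from the open end of the prongs and lowered in steps of 1 mm or less. Contact came at a tool height of 218.3 mm. I kept lowering until the prongs carried nearly all the weight, then opened the jaws and withdrew straight up. The wrist force changed by only about the pail's weight during this, so I saw no sign of the 10 N limit being reached.

**Last checks:**
- **Seat:** the bar is about 1 mm from the middle of the hollows by the wrist camera. The earlier overhead measurement would make it up to about 4 mm; the limit is 10 mm.
- **Alignment:** the bar is about 0.1° off the prongs' line. It looks centred between the prongs, though I judged that by eye.
- **At rest:** two pictures 0.05 s apart differed only by noise, and the wrist force was near zero, so the robot touches nothing.
- **Other objects:** I did not measure their final positions. The petri dishes, timer and marker look unmoved in the pictures. The before/after picture difference around the dishes and marker was not zero; I put that down to shadows but did not check it.

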